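Finish the slide-box pinwheel, then hold the drying oven hatch at its balance

TASK

Get the drying tray ready for the oven: set the loose yellow and blue slide boxes flat into the two free places on the steel tray, so that the four boxes form a pinwheel around the open middle, and let go of them. Then raise the oven's sprung hatch past its balance point, where the spring takes over, without letting it fly open, and ease it back to a few degrees (less than ten) below that point, so that it will shut itself once I have put the tray in. Finish there, still holding the hatch up and steady with the gripper, and leave the other things on the bench where they are.

Things in the scene. Friction and masses are not known exactly. Their poses are not given: they have to be found in the camera images.
- box_a_mid (a point): centre (half-way up) of the yellow slide box, a closed rigid plastic box 100 long (its x) x 38 wide (its y) x 34 tall (its z), about 80 to 170 g, with a white label on its lid; starts loose on the bench, right way up
- box_b_mid (a point): centre (half-way up) of the blue slide box, same size and weight; starts loose, right way up. Yellow and blue may go in either free place, either way round. Best gripped across the 38 mm width about 8 mm off its centre, at the end that will lie beside the tray's open middle, with the fingertips at least 12 mm above its underside: a finger has room in the open middle and above the rim
- tray_mid (a point): middle of the upper face of the floor of the loose 0.9 kg steel tray, 158 square outside, 152 inside; floor 4 thick; rim 3 thick, 8 above the floor (12 above the bench). The four boxes lie inside the rim, each along one side with about 4 mm of play, around an open middle about 66 square. Free places, in tray axes: along the -y side (box long in x) and the -x side (box long in y)
- place_side (a point): centre of a box lying in the free place along the tray's -y side: 21.3 mm to -x, 52.3 mm to -y of tray_mid and 17 mm above the floor; the box's long side goes along tray x, and the open middle lies on its +y side, next to its +x half
- place_near (a point): centre of a box lying in the free place along the tray's -x side: 52.3 mm to -x, 21.3 mm to +y of tray_mid and 17 mm above the floor; the box's long side goes along tray y, and the open middle lies on its +x side, next to its -y half
- box_c_mid (a point): centre of a white slide box (100 x 38 x 34), already in its place along the tray's +y side at tray x +21.3, y +52.3 mm, long side along tray x; it stays there
- box_d_mid (a point): centre of the other white slide box, already in its place along the tray's +x side at tray x +52.3, y -21.3 mm, long side along tray y; it stays there
- hatch_knob (a point): centre of the black ball knob (34 dia, on a 12 dia stem) at the middle of the front edge of the hatch of the cream slide-drying oven (250 deep, 320 wide). Closed, the hatch's top face is 144 above the bench, the knob's centre 37 above that. The hinge line runs along the knob's y axis, 238 behind it (its +x) and 58 below; opening turns the hatch and knob about +y, knob up and back. The oven is fixed
- hatch (a joint): opening angle in rad: 0 shut (the start), 1.35 at the stop. The 1.8 kg hatch is counterbalanced by torsion springs at its hinge. Balance point at 0.70 (40 degrees): below it the hatch sinks shut, above it the spring throws it open. About 2.5 N at the knob lifts it off, under 1 N moves it near the balance point
- oil_bottle: immersion-oil bottle: small amber bottle with black cap, 34 dia, 75 tall, upright; origin at the centre of its underside; leave it alone
- stain_jar: staining jar: square glass jar with violet contents and blue lid, 60 x 60, 94 tall; origin at the centre of its underside; leave it alone
- petri_dish: closed Petri dish, 94 dia, 16 tall; origin at the centre of its underside; leave it alone
- coverslips: green pack of cover glasses, 60 x 30 x 18; origin at the centre of its underside; leave it alone
- marker: marker pen lying down, white with red cap, 130 long, 13 thick; origin at the centre of its underside; leave it alone
- pen_cup: black square pen holder with pens and blue-handled scissors, 75 x 75, cup 90 tall, about 140 tall with its contents; origin at the centre of its underside; leave it alone
Not all that is in view belongs to the job. Of the things that look like the part that bears box_a_mid, the smallest one is meant. There is more than one size of the part that bears tray_mid; the job needs the larger.

How it is judged:
By the outcome, as a careful person would: the job done as asked, in the order asked, and still so for the second after the job is handed in, while the arm keeps its last pose, push and grip.
It also fails if it takes over 70 s, if anything falls off the work surface, if the arm or the gripper's body presses on something with over 40 N, if the wrist force passes 120 N, or if a joint passes its speed limit or range.

ROBOT

A 6-joint arm with a two-finger parallel gripper is mounted at the origin on the work surface. World frame = base frame: x ahead of the robot, y to its left, z up, the work surface at z = 0. Lengths are in mm, angles in rad, forces in N, time in s.
With the tool pointing down it reaches from about 350 to 775 mm from the base axis. Payload 7.3 kg.
Tool frame: the origin (TCP) lies on the centre line of the jaws, within the pads' length; the fingertips stand 22 mm ahead of it and the grasp point (between the pads) lies 3 mm ahead of it; z points along the fingers, y is the direction in which the jaws open and shut (so a half turn about z gives the same grasp; the last joint's range is limited). The gripper opens to 92 mm and grips with 3 to 60 N. Pads are 19 mm wide; open, the fingers measure 130 mm over their backs; the gripper's body (75 mm by 190 mm) begins 47 mm behind the grasp point.
Start: joints at [1.015, 0.342, 1.524, -0, 1.275, -0.146], TCP at [209.16, 481.554, 248.741] pointing down, gripper open.
Joint ranges: [-2.53, 2.53], [-0.77, 2.02], [0.04, 2.7], [-1, 4.14], [0.28, 2.66], [-3.11, 3.11]. Speed limits (rad/s): [2.57, 2.57, 3.14, 3.14, 3.14, 3.14].

INTERFACE

Orientations are given as [roll, pitch, yaw] about the fixed x, y, z axes, in that order (R = Rz(yaw) Ry(pitch) Rx(roll)).
In Python, from plant import get_obs, capture, close_job gives the robot as it stands.
- The arm moves only by the tool carry_out, never from a script. Its arguments are lists of equal length, an entry for each row: "xyz": the shift along the tool's x, y, z scaled (see below), a list of three; "dr": the turn, a rotation vector about the tool's x, y, z scaled (see below), a list of three. A call has 1 to 8 rows; each row shifts and turns the commanded pose from where the row before left it, along the tool's axes as they then stand; what a row does not reach is not made up. The controller multiplies each number of a shift by 0.06 m and each number of a turn by 8 degrees. A row lasts 1/8 s, in which the tool goes at most 62.5 mm and 10.7 degrees, less where a joint would pass 70% of its speed; a pose out of reach is approached as far as the arm can. A call with a number of a shift or a turn outside -1 to 1 is refused whole. A call with a gripper value outside its range is refused whole. "gripper" is the gripper's target within -1 to 1 (fully open at 1, half-way at 0, shut at -1), set as the call begins (left out, the last holds). The fingers move at their own pace and stop on an object; the grip force is fixed at half the most. Time passes only in rows, so rows that do not move let the fingers close. It gives the time, the measured TCP pose, the force and the opening at its end, in the units of the state.
- get_obs(): the state, without advancing time (a new reading comes with each control period).
- capture(name): name is "scene" or "top"; returns a dict with "image" (480x640x3 uint8, blue, green, red), "fx", "fy", "cx", "cy" (pixels), "D" ([k1, k2, p1, p2, k3] as OpenCV has them; the pictures are not rectified), "pose" (4x4, takes a point from camera to world coordinates). Camera axes: x right, y up, looking along -z (the intrinsics and any distortion apply to the point x, -y, -z); pixel columns grow to the right and rows downward; lengths in mm; the calibration is good to about 2 mm. A picture is of the moment at which its call begins. There is no depth.
- close_job(): hands the job in, once; it reports no verdict.
The state is a dict: "time": time; "joint_positions": joint angles; "dq": joint speeds; "tau": joint torques, N m; "tool_pos": TCP position; "tcp_rot": TCP orientation; "contact_force": force on the tool from outside, world axes, zero at the start; "moment": the same for the moment, N m; "grip_width": finger opening in mm.
Only numpy, scipy, OpenCV 4.12 (cv2) and the standard library are available. Lean on these libraries where they do the work, as an engineer would, in place of code of your own. Each camera call takes 0.05 s, during which the arm holds its last target.

## Working session

There is one attempt and no reset: what is moved stays moved. The work goes in short steps, Python scripts to look and compute and a tool call to move; the robot and the scene stay as the last step left them, time stands still between calls to the robot, and variables do not carry over. Pictures are saved under pics/ and viewed, and the job is handed in when it is done.

Besides the shell and the picture viewer there is one more tool, called in YAML: its name, and indented under it one key for each argument. carry_out: Moves the arm, as the interface text tells. Shifts and turns lie within -1 to 1; 1 stands for 0.06 m of shift or 8 degrees of turn. Its arguments: {"type":"object","properties":{"xyz":{"type":"array"},"dr":{"type":"array"},"gripper":{"type":"number"}},"required":["xyz","dr"]}

```bash
mkdir -p pics; ls; python3 - <<'E'
from plant import *
import cv2,pickle
print(get_obs())
for n in("scene","top"):
    c=capture(n); cv2.imwrite(f"pics/{n}0.png",c["image"]); pickle.dump(c,open(f"{n}0.pkl","wb"))
    print({k:v for k,v in c.items() if k!="image"})
E
```

```text
pics
{'time': 0.0, 'joint_positions': array([ 1.01502917e+00,  3.42763567e-01,  1.52504083e+00, -2.39057132e-05,
        1.27541633e+00, -1.45998773e-01]), 'dq': array([ 0.00023786, -0.00085846, -0.00187798,  0.0001751 , -0.00081517,
        0.00019036]), 'tau': array([-8.71980683e-04, -4.31236231e+01, -2.44224018e+01,  7.18108658e-02,
        5.59470069e-02, -1.84706341e-04]), 'tool_pos': array([208.93582261, 481.2086707 , 248.01544155]), 'tcp_rot': array([-3.13997858e+00, -2.14236513e-04,  2.73183107e+00]), 'contact_force': array([0.37849836, 0.09636092, 0.80049835]), 'moment': array([-0.0254941 ,  0.020889  , -0.06430141]), 'grip_width': 92.07085132736889}
{'fx': 494.5242908479562, 'fy': 494.5242908479562, 'cx': 315.5114783409117, 'cy': 235.68889688976031, 'D': array([-0.08397142,  0.        ,  0.        ,  0.        ,  0.        ]), 'pose': array([[-5.58838715e-01, -6.61425566e-01,  5.00215465e-01,
         1.17156353e+03],
       [ 8.29269026e-01, -4.48260039e-01,  3.33730160e-01,
         3.31728547e+02],
       [ 3.48894331e-03,  6.01314525e-01,  7.99004799e-01,
         1.18635265e+03],
       [ 0.00000000e+00,  0.00000000e+00,  0.00000000e+00,
         1.00000000e+00]])}
{'fx': 472.22067842065866, 'fy': 472.22067842065866, 'cx': 322.89276051180343, 'cy': 242.43586421008732, 'D': array([0.04045942, 0.        , 0.        , 0.        , 0.        ]), 'pose': array([[-1.16509346e-01,  9.72006748e-01, -2.04030525e-01,
         3.16561849e+02],
       [-9.93187929e-01, -1.13647974e-01,  2.57269305e-02,
        -7.15058238e+01],
       [ 1.81909437e-03,  2.05638082e-01,  9.78626420e-01,
         1.10281813e+03],
       [ 0.00000000e+00,  0.00000000e+00,  0.00000000e+00,
         1.00000000e+00]])}
```

View pics/scene0.png

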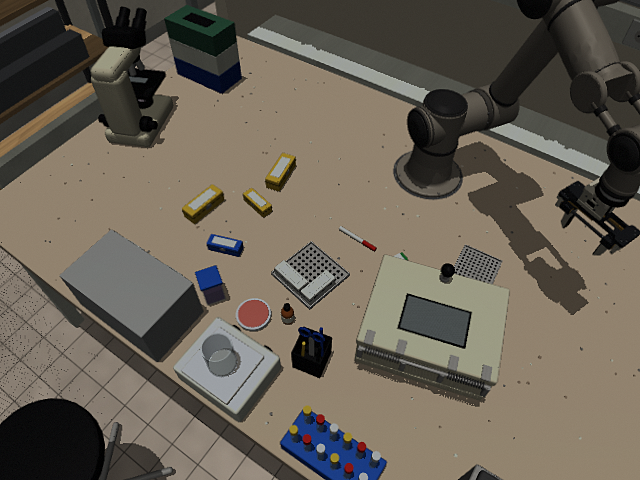

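View pics/top0.png

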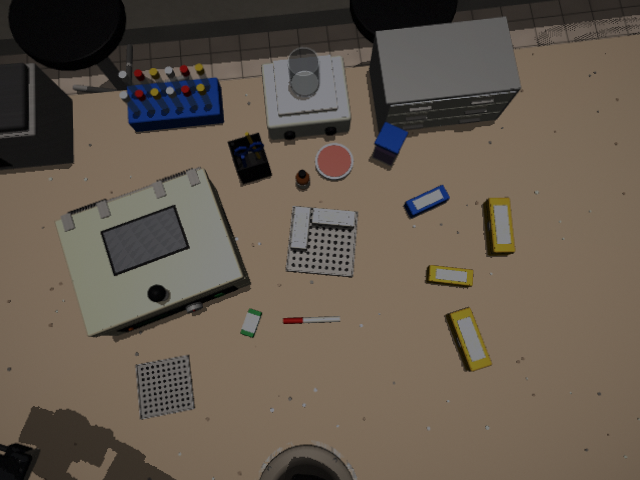

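Three yellow boxes in the top view: (501,225), (451,275) and (470,339). The one at (451,275) is clearly the smallest, so it fits. There are two trays: (322,241), which holds the white boxes and is larger, and (165,386). I'll confirm both choices in an enlarged crop.

```bash
python3 - <<'E'
import cv2,pickle,numpy as np
t=pickle.load(open("top0.pkl","rb"))["image"]; s=pickle.load(open("scene0.pkl","rb"))["image"]
a=cv2.resize(t[180:350,390:530],None,fx=4,fy=4,interpolation=cv2.INTER_CUBIC)[:600]
b=cv2.resize(t[195:290,275:370],None,fx=6,fy=6,interpolation=cv2.INTER_CUBIC)
c=cv2.resize(s[235:315,260:360],None,fx=7,fy=7,interpolation=cv2.INTER_CUBIC)
d=cv2.resize(t[160:340,50:260],None,fx=3,fy=3,interpolation=cv2.INTER_CUBIC)
for n,i in zip("abcd",(a,b,c,d)): cv2.imwrite(f"pics/crop_{n}.png",np.clip(i*1.3,0,255).astype(np.uint8)); print(i.shape)
E
```

```text
(600, 560, 3)
(570, 570, 3)
(560, 700, 3)
(540, 630, 3)
```

View pics/crop_a.png

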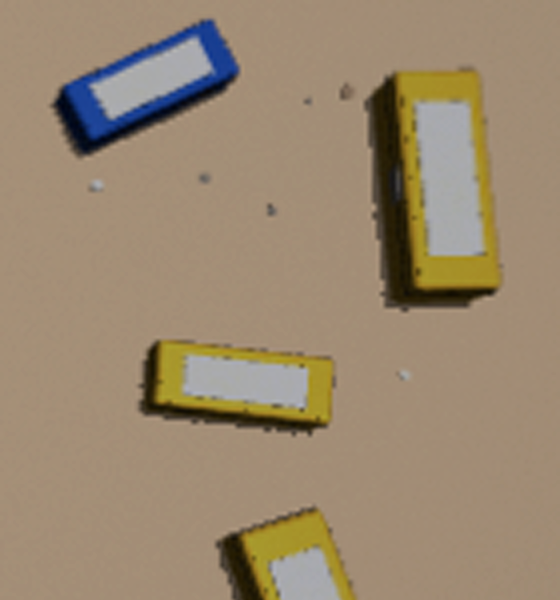

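View pics/crop_b.png

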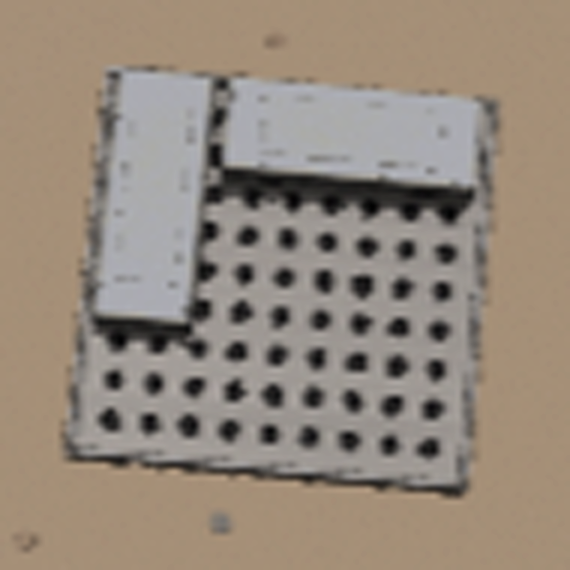

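View pics/crop_c.png

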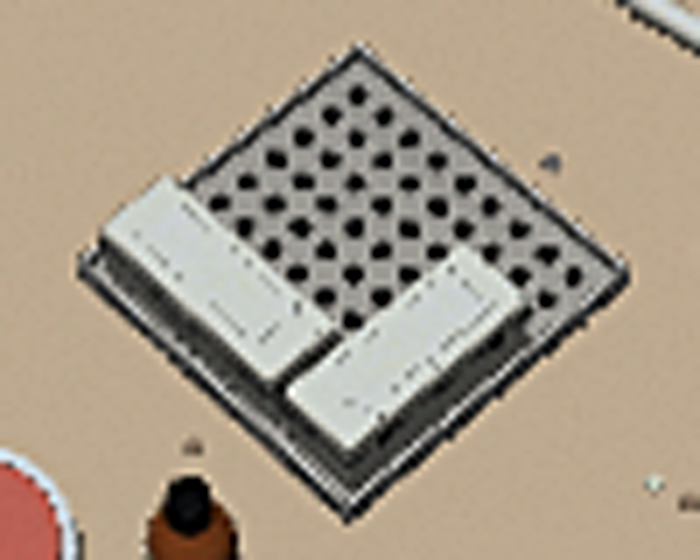

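View pics/crop_d.png

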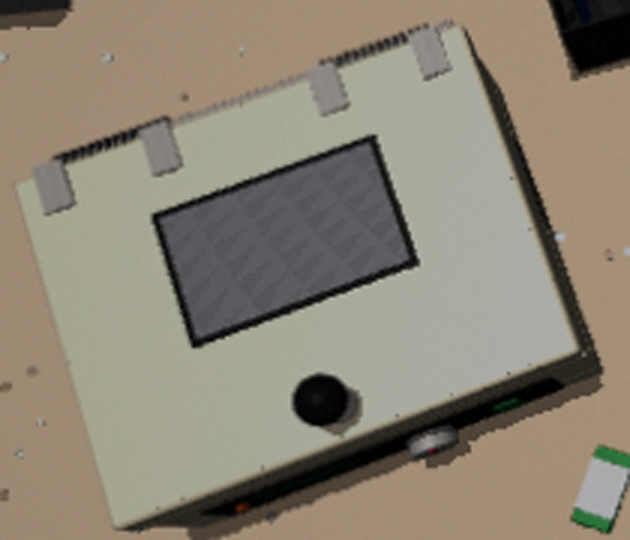

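The crop shows the smallest yellow box at about top (451,275). Its 100x38 proportions match the blue box at (427,201), and the other two yellow boxes are larger. The tray with the white boxes at (322,241) is the larger tray. Its free sides are image right (-y) and image bottom (-x). The knob is at about (157,294). Next I'll fit poses from the silhouettes in both cameras.

```bash
cat > h.py <<'E'
import cv2,pickle,numpy as np
from scipy.optimize import minimize
def proj(c,P):
    P=np.atleast_2d(P).astype(float); T=np.linalg.inv(c["pose"]); q=P@T[:3,:3].T+T[:3,3]
    q=q*[1,-1,-1]
    K=np.array([[c["fx"],0,c["cx"]],[0,c["fy"],c["cy"]],[0,0,1]])
    return cv2.projectPoints(q,np.zeros(3),np.zeros(3),K,c["D"])[0][:,0]
def ray(c,uv):
    K=np.array([[c["fx"],0,c["cx"]],[0,c["fy"],c["cy"]],[0,0,1]])
    n=cv2.undistortPoints(np.array(uv,float).reshape(-1,1,2),K,c["D"])[:,0]
    d=np.c_[n[:,0],-n[:,1],-np.ones(len(n))]@c["pose"][:3,:3].T
    return c["pose"][:3,3],d
def at_z(c,uv,z):
    o,d=ray(c,uv); return o+d*((z-o[2])/d[:,2])[:,None]
def prism(x,y,yaw,L,W,z0,z1,off=(0,0)):
    R=np.array([[np.cos(yaw),-np.sin(yaw)],[np.sin(yaw),np.cos(yaw)]])
    c=np.array([[a*L/2+off[0],b*W/2+off[1]] for a in(-1,1) for b in(-1,1)])@R.T+[x,y]
    return np.vstack([np.c_[c,np.full(4,z)] for z in(z0,z1)])
SS=6
def render(c,prisms,roi):
    u0,v0,u1,v1=roi; m=np.zeros(((v1-v0)*SS,(u1-u0)*SS),np.uint8)
    for P in prisms:
        p=(proj(c,P)-[u0,v0]+.5)*SS-.5
        h=cv2.convexHull(p.astype(np.float32))
        cv2.fillConvexPoly(m,np.round(h*16).astype(np.int32),255,cv2.LINE_8,4)
    return cv2.resize(m,(u1-u0,v1-v0),interpolation=cv2.INTER_AREA)/255.
def fit(views,model,x0,step=(6,6,.1)):
    # views: list (cam,mask,roi)
    f=lambda p:sum(np.abs(render(c,model(p),r)-m).sum() for c,m,r in views)
    s=np.array([x0]+[np.array(x0)+np.eye(3)[i]*step[i] for i in range(3)])
    r=minimize(f,x0,method="Nelder-Mead",options=dict(initial_simplex=s,xatol=.02,fatol=.05,maxiter=400))
    r=minimize(f,r.x,method="Nelder-Mead",options=dict(initial_simplex=np.array([r.x]+[r.x+np.eye(3)[i]*step[i]*.3 for i in range(3)]),xatol=.02,fatol=.05,maxiter=400))
    return r.x,r.fun
def boxmask(c,roi,lo,hi):
    u0,v0,u1,v1=roi; im=c["image"][v0:v1,u0:u1]; h=cv2.cvtColor(im,cv2.COLOR_BGR2HSV)
    m=cv2.inRange(h,lo,hi); m=cv2.morphologyEx(m,cv2.MORPH_CLOSE,np.ones((3,3),np.uint8))
    n,l,s,_=cv2.connectedComponentsWithStats(m); k=1+np.argmax(s[1:,4]); 
    cs,_=cv2.findContours((l==k).astype(np.uint8),0,1); o=np.zeros_like(m); cv2.drawContours(o,cs,-1,1,-1); return o.astype(float)
YEL=((20,150,40),(35,255,255)); BLU=((100,130,30),(130,255,255))
E
python3 - <<'E'
from h import *
T=pickle.load(open("top0.pkl","rb"));S=pickle.load(open("scene0.pkl","rb"))
for n,col,rt,rs,uv in(("yellow",YEL,(418,255,484,298),(236,182,280,222),(451,275)),("blue",BLU,(400,180,454,222),(198,226,250,262),(427,201))):
    x=at_z(T,[uv],34)[0]
    mt=boxmask(T,rt,*col);ms=boxmask(S,rs,*col);print(n,x,mt.sum(),ms.sum())
    mod=lambda p:[prism(*p,100,38,0,34)]
    for vs in([(T,mt,rt)],[(S,ms,rs)],[(T,mt,rt),(S,ms,rs)]):
        best=min((fit(vs,mod,(x[0],x[1],a)) for a in np.arange(0,np.pi,np.pi/4)),key=lambda r:r[1]); print(np.round(best[0],2),round(best[1],1))
# tray
def tm(c,roi):
    u0,v0,u1,v1=roi; h=cv2.cvtColor(c["image"][v0:v1,u0:u1],cv2.COLOR_BGR2HSV); m=((h[...,1]<50)|(h[...,2]<60)).astype(np.uint8)
    n,l,s,_=cv2.connectedComponentsWithStats(m);k=1+np.argmax(s[1:,4]);cs,_=cv2.findContours((l==k).astype(np.uint8),0,1);o=np.zeros_like(m);cv2.drawContours(o,cs,-1,1,-1)
    return o.astype(float)
rt=(278,198,368,286);rs=(264,236,356,316)
mt=tm(T,rt);ms=tm(S,rs)
cv2.imwrite("pics/masks.png",cv2.resize(np.hstack([mt[:80],ms[:80]])*255,None,fx=4,fy=4))
mod=lambda p:[prism(*p,158,158,0,12),prism(*p,100,38,4,38,(21.3,52.3)),prism(*p,38,100,4,38,(52.3,-21.3))]
x=at_z(T,[(322,241)],6)[0]
for vs in([(T,mt,rt)],[(S,ms,rs)],[(T,mt,rt),(S,ms,rs)]):
    r=fit(vs,mod,(x[0],x[1],-.1));print("tray",np.round(r[0],2),round(r[1],1))
print(at_z(T,[(157,294)],181))
E
```

```text
yellow [ 430.41988143 -380.11514153   34.        ] 736.0 435.0
[ 432.31 -379.61    1.39] 150.4
[ 432.51 -381.76    1.28] 56.9
[ 432.2  -380.14    1.35] 219.0
blue [ 609.86219519 -354.39022139   34.        ] 640.0 521.0
[ 618.16 -360.85    1.94] 178.6
[ 616.51 -357.86    1.87] 96.5
[ 616.66 -357.59    1.93] 279.0
tray [ 5.4953e+02 -9.8670e+01 -2.1000e-01] 69.2
tray [ 5.5194e+02 -9.9430e+01 -2.0000e-01] 57.0
tray [ 5.501e+02 -9.889e+01 -2.100e-01] 165.9
[[444.65030416 235.56562274 181.        ]][ WARN:0@4.796] global loadsave.cpp:1063 imwrite_ Unsupported depth image for selected encoder is fallbacked to CV_8U.
```

View pics/masks.png

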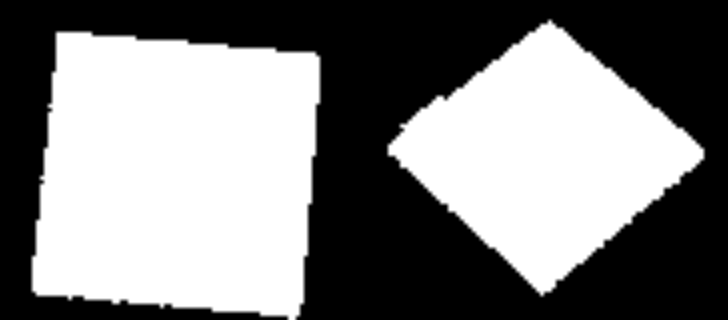

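```bash
cat > ov.py <<'E'
from h import *
def overlay(c,roi,prisms,f=8):
    u0,v0,u1,v1=roi; im=cv2.resize(c["image"][v0:v1,u0:u1],None,fx=f,fy=f,interpolation=cv2.INTER_CUBIC)
    for P in prisms:
        p=((proj(c,P)-[u0,v0]+.5)*f-.5).round().astype(int)
        for a,b in[(0,1),(1,3),(3,2),(2,0)]:
            cv2.line(im,tuple(map(int,p[a])),tuple(map(int,p[b])),(0,0,255),1);cv2.line(im,tuple(map(int,p[a+4])),tuple(map(int,p[b+4])),(0,255,0),1)
    return im
E
python3 - <<'E'
from ov import *
T=pickle.load(open("top0.pkl","rb"));S=pickle.load(open("scene0.pkl","rb"))
def row(a,b):
    h=max(a.shape[0],b.shape[0]); o=np.zeros((h,a.shape[1]+b.shape[1],3),np.uint8);o[:a.shape[0],:a.shape[1]]=a;o[:b.shape[0],a.shape[1]:]=b;return o
P=[prism(432.3,-379.6,1.39,100,38,0,34)];A=row(overlay(T,(422,255,480,292),P,7),overlay(S,(236,182,280,222),P,7))
P=[prism(616.7,-357.6,1.93,100,38,0,34)];B=row(overlay(T,(400,180,454,222),P,7),overlay(S,(198,226,250,262),P,7))
o=np.zeros((A.shape[0]+B.shape[0],max(A.shape[1],B.shape[1]),3),np.uint8);o[:A.shape[0],:A.shape[1]]=A;o[A.shape[0]:,:B.shape[1]]=B
cv2.imwrite("pics/ov1.png",o);print(o.shape)
E
```

```text
(574, 742, 3)
```

View pics/ov1.png

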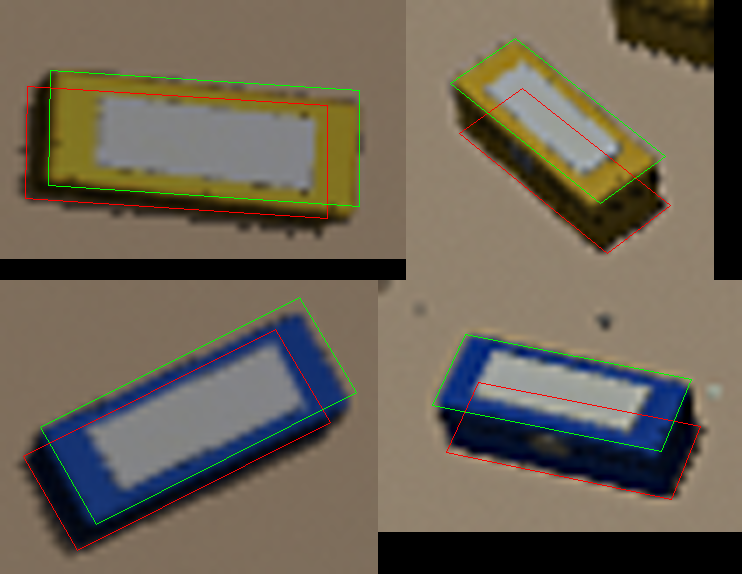

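```bash
cat >> h.py <<'E'
YL=((20,120,85),(35,255,255)); BL=((100,130,70),(130,255,255))
def lidfit(views,x0,col):
    """views: (cam,roi)"""
    vs=[(c,boxmask(c,r,*col),r) for c,r in views]
    mod=lambda p:[prism(*p,100,38,33.9+lidfit.z,34+lidfit.z)]
    return min((fit(vs,mod,(x0[0],x0[1],a)) for a in np.arange(0,np.pi,np.pi/4)),key=lambda r:r[1])
lidfit.z=0
E
python3 - <<'E'
from ov import *
T=pickle.load(open("top0.pkl","rb"));S=pickle.load(open("scene0.pkl","rb"))
def row(a,b):
    h=max(a.shape[0],b.shape[0]); o=np.zeros((h,a.shape[1]+b.shape[1],3),np.uint8);o[:a.shape[0],:a.shape[1]]=a;o[:b.shape[0],a.shape[1]:]=b;return o
R=[]
for n,col,rt,rs,uv in(("yellow",YL,(422,255,480,292),(236,182,280,222),(451,275)),("blue",BL,(400,180,454,222),(198,226,250,262),(427,201))):
    x=at_z(T,[uv],34)[0]
    for vs in([(T,rt)],[(S,rs)],[(T,rt),(S,rs)]):
        b=lidfit(vs,x,col);print(n,np.round(b[0],3),round(b[1],1))
    P=[prism(*b[0],100,38,0,34)];R.append(row(overlay(T,rt,P,7),overlay(S,rs,P,7)))
A,B=R
o=np.zeros((A.shape[0]+B.shape[0],max(A.shape[1],B.shape[1]),3),np.uint8);o[:A.shape[0],:A.shape[1]]=A;o[A.shape[0]:,:B.shape[1]]=B
cv2.imwrite("pics/ov2.png",o);print(o.shape)
# white boxes lid check & tray overlay
P=[prism(550.1,-98.9,-.21,158,158,0,12),prism(550.1,-98.9,-.21,100,38,4,38,(21.3,52.3)),prism(550.1,-98.9,-.21,38,100,4,38,(52.3,-21.3))]
a=overlay(T,(275,195,370,290),P,4);b=overlay(S,(260,235,360,315),P,4);cv2.imwrite("pics/ov3.png",row(a,b))
# knob: dark blob centroid in both
def blob(c,roi):
    u0,v0,u1,v1=roi;g=cv2.cvtColor(c["image"][v0:v1,u0:u1],6);m=(g<60).astype(np.uint8);n,l,s,ce=cv2.connectedComponentsWithStats(m);k=1+np.argmax(s[1:,4]);(x,y),r=cv2.minEnclosingCircle(np.argwhere(l==k)[:,::-1].astype(np.float32));return ce[k]+[u0,v0],(x+u0,y+v0),r,s[k]
print(blob(T,(140,278,175,308)),blob(S,(436,258,460,282)))
E
```

```text
yellow [ 431.187 -379.413    1.34 ] 46.6
yellow [ 433.91  -380.603    1.333] 19.4
yellow [ 431.563 -379.885    1.34 ] 93.7
blue [ 613.815 -355.384    1.897] 58.0
blue [ 617.554 -356.228    1.892] 35.3
blue [ 614.885 -356.345    1.897] 126.7
(574, 742, 3)
(array([157.84797297, 293.39189189]), (158.35294151306152, 293.1176471710205), 10.812273979187012, array([  8,   7,  22,  18, 296], dtype=int32)) (array([446.73933649, 271.94312796]), (446.1545457839966, 272.5909090042114), 9.863271713256836, array([  4,   5,  17,  19, 211], dtype=int32))
```

View pics/ov2.png

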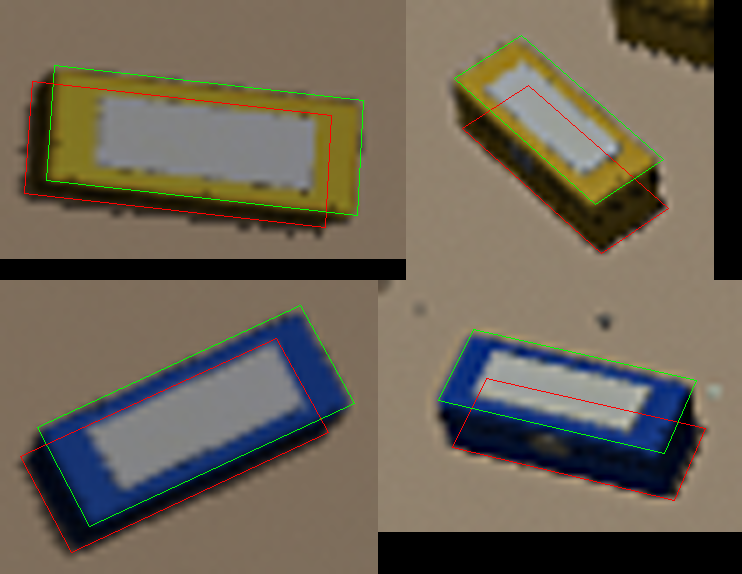

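View pics/ov3.png

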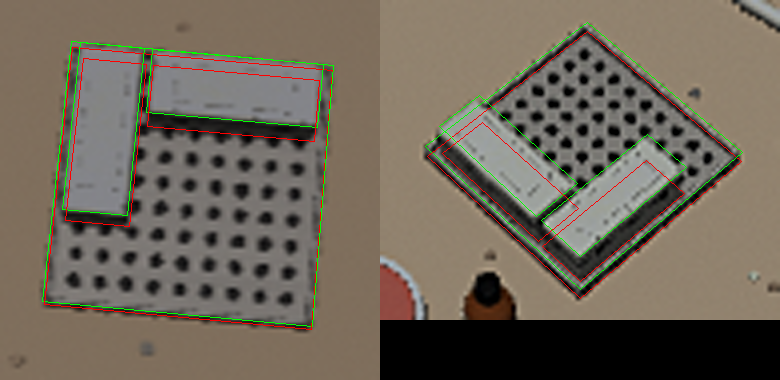

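```bash
cat > plan.py <<'E'
import numpy as np
from scipy.spatial.transform import Rotation as Ro
from plant import get_obs
def Rm(rpy): return Ro.from_euler("xyz",rpy)
def plan(wps,step=50.,deg=8.,p=None,R=None):
    """wps: list of (xyz, rpy or None). prints rows; simultaneous shift+turn, world-straight."""
    o=get_obs(); p=np.array(o["tool_pos"]) if p is None else np.array(p,float); R=Rm(o["tcp_rot"]) if R is None else R
    print("t %.2f from"%o["time"],np.round(p,1),np.round(R.as_euler("xyz"),3),"grip",round(o["grip_width"],1),"F",np.round(o["contact_force"],1))
    for q,rpy in wps:
        q=np.array(q,float); R2=R if rpy is None else Rm(rpy)
        rv=(R.inv()*R2).as_rotvec(degrees=True)
        n=max(int(np.ceil(np.linalg.norm(q-p)/step-1e-6)),int(np.ceil(np.abs(rv).max()/deg-1e-6)),1)
        print("wp",q,"rows",n)
        xs=[];ds=[]
        for i in range(n):
            xs.append([round(v,3) for v in (R.inv().apply((q-p)/n)/60).tolist()]);ds.append([round(v,3) for v in (rv/n/8).tolist()]); R=R*Ro.from_rotvec(rv/n,degrees=True)
        if np.ptp(np.array(xs),0).max()<.002: print("  each",xs[0],ds[0])
        else: print(" xyz",xs); print(" dr",ds)
        p=q;R=R2
    return p,R
E
python3 - <<'E'
from h import *
from plan import *
T=pickle.load(open("top0.pkl","rb"))
for n,uv,z in(("jar",(391,138),94),("oil",(302,174),75),("pencup",(248,145),140),("petri",(334,161),16),("bigY1",(501,225),45),("bigY2",(470,339),45),("marker",(312,320),6),("cover",(251,322),18),("small tray",(165,386),6)):
    print(n,np.round(at_z(T,[uv],z)[0]))
# oven corners at z=144 (crop d)
c=[( (u+.5)/3-.5+50,(v+.5)/3-.5+160) for u,v in((18,184),(462,25),(580,350),(115,527))]
print("oven BL,BR,FR,FL",np.round(at_z(T,c,144),1))
V=(-np.pi,0,1.337)
plan([((450,330,300),None),((530,0,300),V),((430.7,-387.8,120),V)])
E
```

```text
jar [ 751. -281.   94.]
oil [696. -70.  75.]
pencup [751.  39. 140.]
petri [ 741. -151.   16.]
bigY1 [ 530. -510.   45.]
bigY2 [ 286. -393.   45.]
marker [368. -54.   6.]
cover [379.  83.  18.]
small tray [263. 284.   6.]
oven BL,BR,FR,FL [[625.5 446.4 144. ]
 [707.5 137.4 144. ]
 [465.2  73.4 144. ]
 [384.5 384.5 144. ]]
t 0.10 from [209.  481.3 248.1] [-3.14  -0.     2.732] grip 91.8 F [-0.3  0.6 -1.3]
wp [450. 330. 300.] rows 6
  each [-0.781, -0.119, -0.144] [0.0, 0.0, 0.0]
wp [530.   0. 300.] rows 10
 xyz [[-0.341, -0.451, 0.001], [-0.401, -0.399, 0.0], [-0.453, -0.34, 0.0], [-0.495, -0.274, 0.0], [-0.529, -0.202, 0.0], [-0.552, -0.127, 0.0], [-0.564, -0.049, 0.0], [-0.565, 0.03, 0.0], [-0.555, 0.108, 0.0], [-0.535, 0.185, 0.0]]
 dr [[-0.001, 0.001, 0.999], [-0.001, 0.001, 0.999], [-0.001, 0.001, 0.999], [-0.001, 0.001, 0.999], [-0.001, 0.001, 0.999], [-0.001, 0.001, 0.999], [-0.001, 0.001, 0.999], [-0.001, 0.001, 0.999], [-0.001, 0.001, 0.999], [-0.001, 0.001, 0.999]]
wp [ 430.7 -387.8  120. ] rows 9
  each [-0.741, -0.013, 0.333] [0.0, 0.0, 0.0]
```

carry_out:
  xyz:
    - [-0.78,-0.12,-0.145]
    - [-0.78,-0.12,-0.145]
    - [-0.78,-0.12,-0.145]
    - [-0.78,-0.12,-0.145]
    - [-0.78,-0.12,-0.145]
    - [-0.78,-0.12,-0.145]
  dr:
    - [0,0,0]
    - [0,0,0]
    - [0,0,0]
    - [0,0,0]
    - [0,0,0]
    - [0,0,0]
  gripper: 0.6

```text
time: 0.85
tool_pos: [450.5, 329.0, 300.8]
tcp_rot: [-3.141, -0.001, 2.732]
contact_force: [1.0, -0.0, -0.3]
grip_width: 73.2
```

carry_out:
  xyz:
    - [-0.34,-0.45,0]
    - [-0.4,-0.4,0]
    - [-0.45,-0.34,0]
    - [-0.5,-0.27,0]
    - [-0.53,-0.2,0]
    - [-0.55,-0.13,0]
    - [-0.56,-0.05,0]
    - [-0.56,0.03,0]
  dr:
    - [0,0,1]
    - [0,0,1]
    - [0,0,1]
    - [0,0,1]
    - [0,0,1]
    - [0,0,1]
    - [0,0,1]
    - [0,0,1]

```text
time: 1.85
tool_pos: [513.2, 65.6, 300.6]
tcp_rot: [-3.141, -0.0, 1.61]
contact_force: [0.4, -0.7, -0.6]
grip_width: 73.7
```

carry_out:
  xyz:
    - [-0.56,0.11,0]
    - [-0.54,0.18,0]
    - [-0.74,-0.01,0.2]
    - [-0.74,-0.01,0.2]
    - [-0.74,-0.01,0.2]
    - [-0.74,-0.01,0.2]
    - [-0.74,-0.01,0.2]
    - [-0.74,-0.01,0.2]
  dr:
    - [0,0,1]
    - [0,0,1]
    - [0,0,0]
    - [0,0,0]
    - [0,0,0]
    - [0,0,0]
    - [0,0,0]
    - [0,0,0]

```text
time: 2.85
tool_pos: [462.7, -259.4, 228.2]
tcp_rot: [-3.141, -0.0, 1.336]
contact_force: [0.4, -0.4, -0.0]
grip_width: 73.4
```

```bash
python3 - <<'E'
from plan import *
V=(-np.pi,0,1.337)
plan([((430.7,-387.8,120),V),((430.7,-387.8,37),V)])
E
```

```text
t 2.85 from [ 462.7 -259.4  228.2] [-3.141 -0.     1.336] grip 73.4 F [ 0.4 -0.4 -0. ]
wp [ 430.7 -387.8  120. ] rows 4
  each [-0.552, -0.005, 0.451] [-0.001, -0.001, -0.003]
wp [ 430.7 -387.8   37. ] rows 2
  each [0.0, 0.0, 0.692] [0.0, 0.0, 0.0]
```

carry_out:
  xyz:
    - [-0.55,0,0.45]
    - [-0.55,0,0.45]
    - [-0.55,0,0.45]
    - [-0.55,0,0.45]
    - [0,0,0]
  dr:
    - [0,0,0]
    - [0,0,0]
    - [0,0,0]
    - [0,0,0]
    - [0,0,0]

```text
time: 3.48
tool_pos: [430.8, -387.3, 118.1]
tcp_rot: [-3.138, -0.003, 1.333]
contact_force: [0.9, -0.2, 0.1]
grip_width: 73.8
```

```bash
python3 - <<'E'
from plan import *
from plant import capture
from ov import *
V=(-np.pi,0,1.337)
plan([((430.7,-387.8,37),V)])
P=[prism(432.5,-380,1.337,100,38,0,34)]
# fingertip marks at tool tip plane: expected pads
o=get_obs();p=np.array(o["tool_pos"]);y=Rm(o["tcp_rot"]).as_matrix()[:,1]
for n in("scene","top"):
    c=capture(n);uv=proj(c,[p])[0];roi=[int(uv[0])-50,int(uv[1])-40,int(uv[0])+50,int(uv[1])+45]
    im=overlay(c,roi,P,6)
    for s in(-1,1):
        for w in (o["grip_width"]/2,o["grip_width"]/2+19):
            q=((proj(c,[p+y*s*w-[0,0,22]])[0]-roi[:2]+.5)*6-.5).round().astype(int);cv2.drawMarker(im,tuple(map(int,q)),(255,0,255),0,12,1)
    cv2.imwrite(f"pics/g1_{n}.png",im)
E
```

```text
t 3.48 from [ 430.8 -387.3  118.1] [-3.138e+00 -3.000e-03  1.333e+00] grip 73.8 F [ 0.9 -0.2  0.1]
wp [ 430.7 -387.8   37. ] rows 2
  each [-0.006, 0.003, 0.676] [-0.015, -0.01, -0.015]
```

View pics/g1_scene.png

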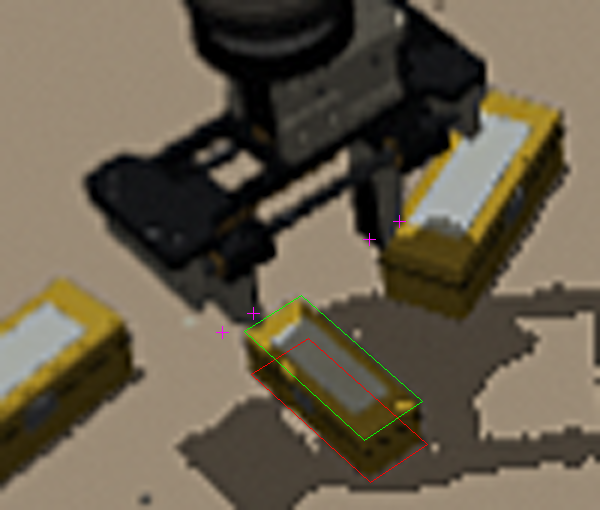

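View pics/g1_top.png

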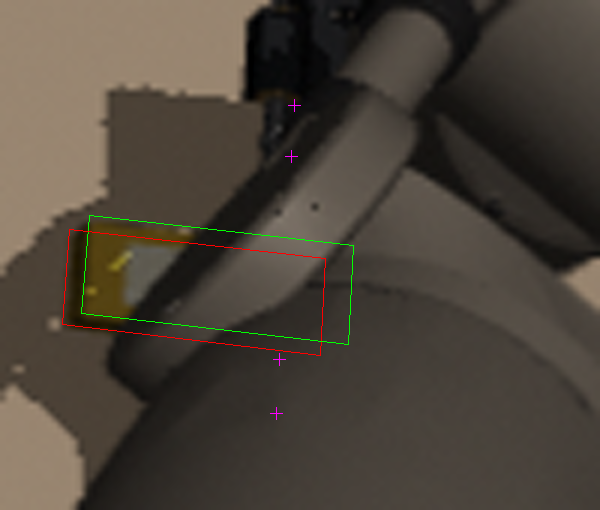

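The scene crop shows the predicted fingertip marks within about 1 px of the real tips. The small yellow box lies between the fingers. The neighbouring larger box clears the right finger by about 10 mm. I'll descend and grip.

carry_out:
  xyz:
    - [0,0,0.5]
    - [0,0,0.5]
    - [0,0,0.35]
    - [0,0,0]
  dr:
    - [0,0,0]
    - [0,0,0]
    - [0,0,0]
    - [0,0,0]

```text
time: 4.08
tool_pos: [432.7, -385.0, 39.5]
tcp_rot: [-3.14, -0.001, 1.337]
contact_force: [0.7, -0.1, 0.4]
grip_width: 73.8
```

carry_out:
  xyz:
    - [0,0,0]
    - [0,0,0]
    - [0,0,0]
    - [0,0,0]
    - [0,0,0]
  dr:
    - [0,0,0]
    - [0,0,0]
    - [0,0,0]
    - [0,0,0]
    - [0,0,0]
  gripper: -0.6

```text
time: 4.7
tool_pos: [432.6, -386.6, 40.3]
tcp_rot: [3.141, 0.0, 1.335]
contact_force: [-0.2, 1.0, 4.7]
grip_width: 37.8
```

carry_out:
  xyz:
    - [0,0,-0.2]
    - [0,0,-0.6]
    - [0,0,-0.7]
    - [0,0,-0.5]
    - [0,0,0]
  dr:
    - [0,0,0]
    - [0,0,0]
    - [0,0,0]
    - [0,0,0]
    - [0,0,0]

```text
time: 5.32
tool_pos: [433.5, -387.5, 162.8]
tcp_rot: [3.137, 0.003, 1.336]
contact_force: [-0.4, 0.0, -2.2]
grip_width: 37.9
```

```bash
cat > dead.py <<'E'
import numpy as np
from scipy.spatial.transform import Rotation as Ro
import sys
LOG=[]
def run(segs):
    p=np.array([209.16,481.554,248.741]);R=Ro.from_euler("xyz",[-np.pi,0,2.7318])
    for xyz,dr in segs:
        p=p+R.apply(np.array(xyz)*60);R=R*Ro.from_rotvec(np.array(dr)*8,degrees=True)
    return p,R
Z=[0,0,0]
S=[([-.78,-.12,-.145],Z)]*6
a=[[-0.34,-0.45,0],[-0.4,-0.4,0],[-0.45,-0.34,0],[-0.5,-0.27,0],[-0.53,-0.2,0],[-0.55,-0.13,0],[-0.56,-0.05,0],[-0.56,0.03,0],[-0.56,0.11,0],[-0.54,0.18,0]]
S+=[(x,[0,0,1]) for x in a]+[([-.74,-.01,.2],Z)]*6+[([-.55,0,.45],Z)]*4+[([0,0,1.35],Z)]
S+=[([0,0,-2.0],Z)]
if __name__=="__main__":
    for k in (6,14,16,22,26,27,28):
        p,R=run(S[:k]);print(k,np.round(p,2),np.round(R.as_euler("xyz"),4))
E
python3 dead.py
```

```text
6 [449.5  330.05 300.94] [-3.1416  0.      2.7318]
14 [513.22  66.66 300.94] [-3.1416  0.      1.6148]
16 [5.2894e+02 1.0000e-01 3.0094e+02] [3.1416 0.     1.3355]
22 [ 463.35 -258.12  228.94] [3.1416 0.     1.3355]
26 [ 432.58 -386.49  120.94] [3.1416 0.     1.3355]
27 [ 432.58 -386.49   39.94] [3.1416 0.     1.3355]
28 [ 432.58 -386.49  159.94] [3.1416 0.     1.3355]
```

```bash
python3 - <<'E'
from dead import *
from plan import *
p,R=run(S); V=(-np.pi,0,1.3628)
plan([((502.6,-74,160),V),((502.6,-74,85),V)],p=p,R=R)
E
```

```text
t 5.33 from [ 432.6 -386.5  159.9] [3.142 0.    1.336] grip 37.9 F [-0.4  0.  -2.2]
wp [502.6 -74.  160. ] rows 7
 xyz [[0.762, -0.011, -0.0], [0.762, -0.008, -0.0], [0.762, -0.005, -0.0], [0.762, -0.002, -0.0], [0.762, 0.001, -0.0], [0.762, 0.004, -0.0], [0.762, 0.007, -0.0]]
 dr [[0.0, 0.0, -0.028], [0.0, 0.0, -0.028], [0.0, 0.0, -0.028], [0.0, 0.0, -0.028], [0.0, 0.0, -0.028], [0.0, 0.0, -0.028], [0.0, 0.0, -0.028]]
wp [502.6 -74.   85. ] rows 2
  each [0.0, 0.0, 0.625] [0.0, 0.0, 0.0]
```

carry_out:
  xyz:
    - [0,0,0]
    - [0.5,0.01,0]
    - [0.8,0.01,0]
    - [0.9,0.01,0]
    - [0.9,0.01,0]
    - [0.9,0.01,0]
    - [0.8,0.01,0]
    - [0.537,0.006,0]
  dr:
    - [0,0,-0.195]
    - [0,0,0]
    - [0,0,0]
    - [0,0,0]
    - [0,0,0]
    - [0,0,0]
    - [0,0,0]
    - [0,0,0]

```text
time: 6.32
tool_pos: [501.9, -71.6, 158.3]
tcp_rot: [-3.138, -0.001, 1.365]
contact_force: [1.0, -0.1, -1.1]
grip_width: 37.7
```

carry_out:
  xyz:
    - [0,0,0.5]
    - [0,0,0.5]
    - [0,0,0.25]
    - [0,0,0]
  dr:
    - [0,0,0]
    - [0,0,0]
    - [0,0,0]
    - [0,0,0]

```text
time: 6.82
tool_pos: [501.7, -73.8, 83.5]
tcp_rot: [-3.138, -0.0, 1.363]
contact_force: [-0.0, 0.8, -0.1]
grip_width: 37.5
```

```bash
cat >> dead.py <<'E'
S+=[(Z,[0,0,-.195]),([5.337,.066,0],Z),([0,0,1.25],Z)]
E
python3 - <<'E'
import dead
from dead import *
from plan import *
from plant import capture
from ov import *
p,R=run(S);print(np.round(p,1),R.as_euler("xyz"))
o=get_obs();print(o["tool_pos"],o["tcp_rot"],o["grip_width"])
bz=p[2]-39.94; x=R.as_matrix()[:,0]; c0=p+6.6*x
P=[prism(c0[0],c0[1],R.as_euler("xyz")[2],100,38,bz,bz+34),prism(550.7,-99.2,-.208,158,158,0,12)]
for n in("scene","top"):
    c=capture(n);pickle.dump(c,open(f"{n}1.pkl","wb"));uv=proj(c,[p])[0];roi=[int(uv[0])-50,int(uv[1])-40,int(uv[0])+50,int(uv[1])+45]
    cv2.imwrite(f"pics/g2_{n}.png",overlay(c,roi,P,6))
E
```

```text
[502.6 -74.   84.9] [3.14159265 0.         1.36276373]
[501.65647852 -73.83135829  83.50326855] [-3.13804417e+00 -3.89208508e-04  1.36296562e+00] 37.483746074213435
```

View pics/g2_scene.png

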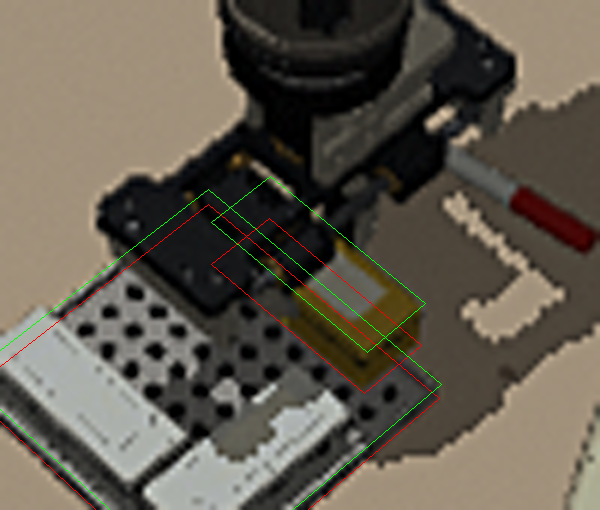

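View pics/g2_top.png

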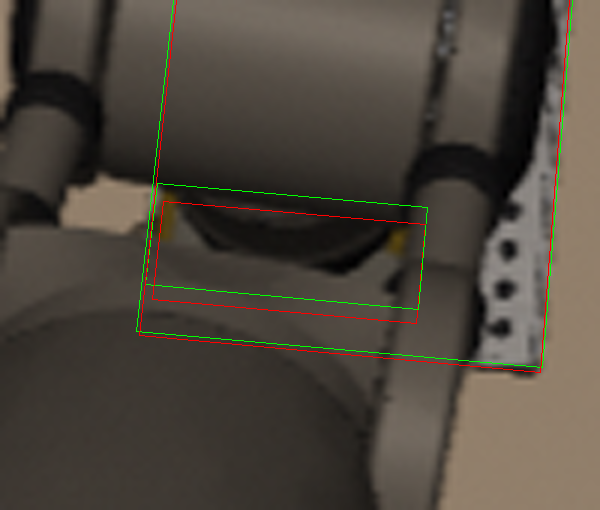

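The scene crop shows the held box matching the prediction to about 1 px. Its low corner is near (365,390), and the tray's right corner (440,390) is also where expected. I'll lower it.

carry_out:
  xyz:
    - [0,0,0.25]
    - [0,0,0.2]
    - [0,0,0.15]
    - [0,0,0.07]
    - [0,0,0]
    - [0,0,0]
  dr:
    - [0,0,0]
    - [0,0,0]
    - [0,0,0]
    - [0,0,0]
    - [0,0,0]
    - [0,0,0]

```text
time: 7.68
tool_pos: [502.8, -74.0, 44.8]
tcp_rot: [3.141, -0.0, 1.363]
contact_force: [0.8, 0.4, -0.9]
grip_width: 38.0
```

```bash
cat >> dead.py <<'E'
S+=[([0,0,.67],Z)]
E
python3 - <<'E'
from dead import *
from plan import *
from plant import capture
from ov import *
p,R=run(S);print(np.round(p,1))
bz=p[2]-39.94; x=R.as_matrix()[:,0]; c0=p+6.6*x
P=[prism(c0[0],c0[1],R.as_euler("xyz")[2],100,38,bz,bz+34),prism(550.7,-99.2,-.208,158,158,0,12)]
for n in("scene",):
    c=capture(n);uv=proj(c,[p])[0];roi=[int(uv[0])-60,int(uv[1])-30,int(uv[0])+50,int(uv[1])+50]
    cv2.imwrite(f"pics/g3_{n}.png",overlay(c,roi,P,7))
E
```

```text
[502.6 -74.   44.7]
```

View pics/g3_scene.png

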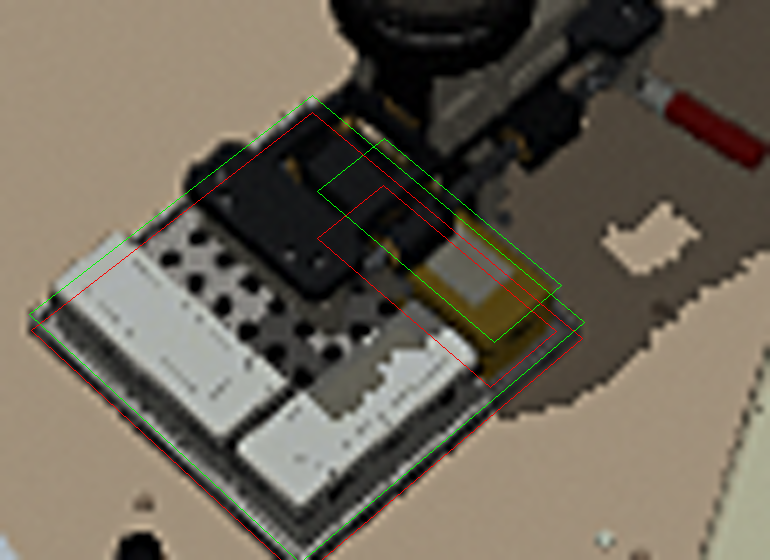

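The box end is inside the rim at about crop (490,370), and there is no contact force. I'll release it.

carry_out:
  xyz:
    - [0,0,0.01]
    - [0,0,0]
    - [0,0,0]
  dr:
    - [0,0,0]
    - [0,0,0]
    - [0,0,0]
  gripper: 0.3

```text
time: 8.1
tool_pos: [502.7, -74.0, 44.2]
tcp_rot: [3.141, -0.0, 1.363]
contact_force: [-0.1, -0.6, 0.3]
grip_width: 58.5
```

carry_out:
  xyz:
    - [0,0,-0.3]
    - [0,0,-0.6]
    - [0,0,-0.6]
    - [0,0,-0.5]
  dr:
    - [0,0,0]
    - [0,0,0]
    - [0,0,0]
    - [0,0,0]
  gripper: 0.5

```text
time: 8.6
tool_pos: [502.7, -74.0, 165.6]
tcp_rot: [3.141, 0.0, 1.363]
contact_force: [0.1, -0.2, 0.6]
grip_width: 68.6
```

```bash
cat >> dead.py <<'E'
S+=[([0,0,-1.99],Z)]
E
python3 - <<'E'
from dead import *
from plan import *
from h import *
p,R=run(S);V=(-np.pi,0,1.8955)
x=np.array([np.cos(1.8955),np.sin(1.8955)]);g=np.array([615.7,-355.8])-8*x;print(g)
plan([((*g,163),V),((*g,40),V)],p=p,R=R)
# jar footprint & body
T=pickle.load(open("top0.pkl","rb"))
# body rectangle corners
y=np.array([x[1],-x[0]])
for s in(-1,1):
  for t in(-1,1): print("body",np.round(g+s*95*y+t*37.5*x))
im=cv2.resize(T["image"][110:215,365:465],None,fx=6,fy=5.7,interpolation=cv2.INTER_CUBIC);cv2.imwrite("pics/jar.png",im)
E
```

```text
[ 618.25222366 -363.38196244]
t 8.60 from [502.6 -74.  164.1] [3.142 0.    1.363] grip 68.6 F [ 0.1 -0.2  0.6]
wp [ 618.25222366 -363.38196244  163.        ] rows 7
 xyz [[-0.617, 0.412, 0.003], [-0.647, 0.364, 0.003], [-0.673, 0.313, 0.003], [-0.694, 0.261, 0.003], [-0.712, 0.208, 0.003], [-0.726, 0.153, 0.003], [-0.736, 0.097, 0.003]]
 dr [[0.0, 0.0, -0.545], [0.0, 0.0, -0.545], [0.0, 0.0, -0.545], [0.0, 0.0, -0.545], [0.0, 0.0, -0.545], [0.0, 0.0, -0.545], [0.0, 0.0, -0.545]]
wp [ 618.25222366 -363.38196244   40.        ] rows 3
  each [0.0, 0.0, 0.683] [0.0, 0.0, 0.0]
body [ 540. -429.]
body [ 516. -358.]
body [ 720. -369.]
body [ 696. -298.]
```

View pics/jar.png

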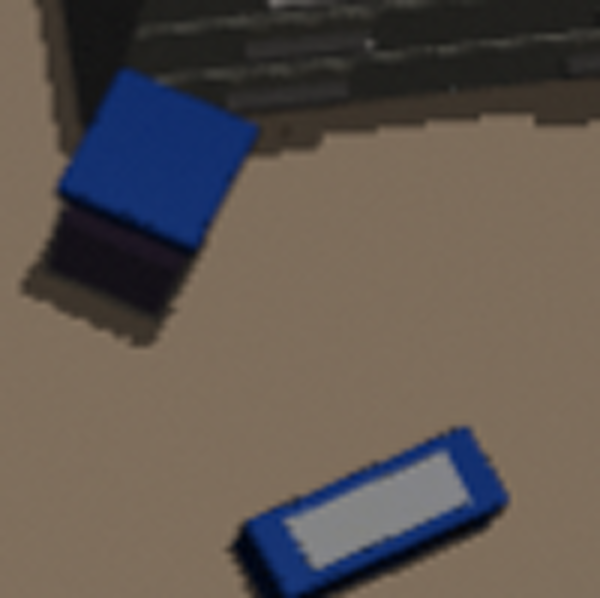

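```bash
python3 - <<'E'
from h import *
from plan import *
T=pickle.load(open("top0.pkl","rb"))
print(np.round(at_z(T,[(365+u/6,110+v/5.7) for u,v in((195,250),(258,128),(62,188),(122,70))],94),0))
E
```

```text
[[ 711. -290.   94.]
 [ 760. -321.   94.]
 [ 743. -244.   94.]
 [ 791. -273.   94.]]
```

carry_out:
  xyz:
    - [-0.62,0.41,0]
    - [-0.65,0.365,0]
    - [-0.67,0.315,0]
    - [-0.695,0.26,0]
    - [-0.71,0.21,0]
    - [-0.725,0.15,0]
    - [-0.735,0.1,0.02]
    - [0,0,0]
  dr:
    - [0,0,-0.545]
    - [0,0,-0.545]
    - [0,0,-0.545]
    - [0,0,-0.545]
    - [0,0,-0.545]
    - [0,0,-0.545]
    - [0,0,-0.545]
    - [0,0,0]

```text
time: 9.6
tool_pos: [618.0, -366.2, 161.3]
tcp_rot: [-3.141, -0.0, 1.893]
contact_force: [-0.1, 0.9, -0.3]
grip_width: 69.0
```

```bash
cat >> dead.py <<'E'
S+=[(x,[0,0,-.545]) for x in [[-0.62, 0.41, 0], [-0.65, 0.365, 0], [-0.67, 0.315, 0], [-0.695, 0.26, 0], [-0.71, 0.21, 0], [-0.725, 0.15, 0], [-0.735, 0.1, 0.02]]]
E
python3 - <<'E'
from dead import *
from plan import *
from plant import capture
from ov import *
p,R=run(S);V=(-np.pi,0,1.8955)
plan([((618.3,-363.4,40),V)],p=p,R=R);o=get_obs();print(o["tool_pos"],o["tcp_rot"])
c=capture("scene");pickle.dump(c,open("scene2.pkl","wb"));T=capture("top")
y=R.as_matrix()[:,1]
im=overlay(c,(190,170,290,260),[prism(615.7,-355.8,1.8955,100,38,0,34)],6)
for s in(-1,1):
    for w in (o["grip_width"]/2,o["grip_width"]/2+19):
        q=((proj(c,[p+y*s*w-[0,0,22]])[0]-[190,170]+.5)*6-.5).round().astype(int);cv2.drawMarker(im,tuple(map(int,q)),(255,0,255),0,12,1)
cv2.imwrite("pics/g4.png",im)
tp=(550.7,-99.2,-.208)
P=[prism(*tp,158,158,0,12),prism(*tp,38,100,4,38,(-52.3,21.3))]
a=overlay(c,(260,235,360,315),P,4);b=overlay(T,(275,195,370,290),P,4);o=np.zeros((380,800,3),np.uint8);o[:320,:400]=a;o[:380,400:780]=b;cv2.imwrite("pics/g4b.png",o)
E
```

```text
t 9.60 from [ 618.3 -363.3  162.9] [-3.142  0.     1.895] grip 69.0 F [-0.1  0.9 -0.3]
wp [ 618.3 -363.4   40. ] rows 3
  each [-0.0, 0.0, 0.683] [0.0, 0.0, -0.0]
[ 617.97400092 -366.15830458  161.33556498] [-3.14098412e+00 -2.16238834e-04  1.89287134e+00]
```

View pics/g4.png

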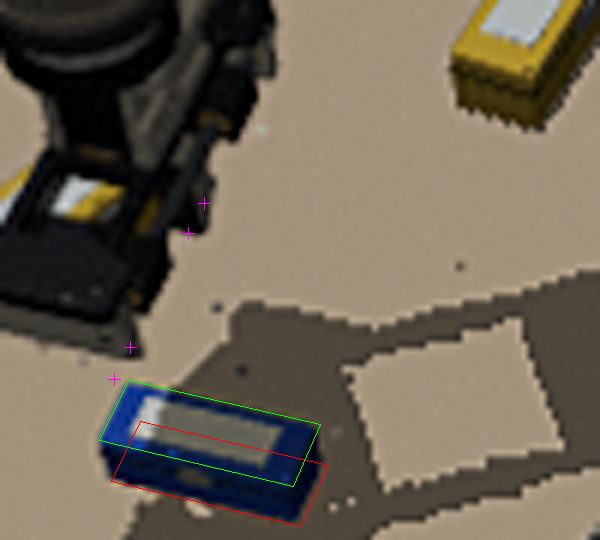

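View pics/g4b.png

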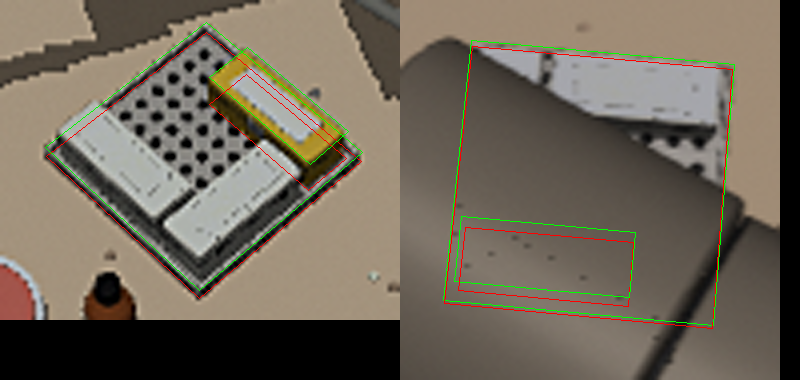

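Yellow lies inside the rim in the near place, around crop (275,115). Blue is where predicted, within about 1 px. I'll descend on blue.

carry_out:
  xyz:
    - [0,0,0.6]
    - [0,0,0.6]
    - [0,0,0.5]
    - [0,0,0.33]
    - [0,0,0]
  dr:
    - [0,0,0]
    - [0,0,0]
    - [0,0,0]
    - [0,0,0]
    - [0,0,0]

```text
time: 10.32
tool_pos: [617.7, -362.0, 39.9]
tcp_rot: [-3.14, -0.003, 1.896]
contact_force: [0.5, -0.3, 0.1]
grip_width: 69.1
```

carry_out:
  xyz:
    - [0,0,0]
    - [0,0,0]
    - [0,0,0]
    - [0,0,0]
    - [0,0,0]
  dr:
    - [0,0,0]
    - [0,0,0]
    - [0,0,0]
    - [0,0,0]
    - [0,0,0]
  gripper: -0.6

```text
time: 10.95
tool_pos: [618.5, -363.6, 41.8]
tcp_rot: [3.141, 0.001, 1.895]
contact_force: [-0.0, 1.1, 3.9]
grip_width: 37.6
```

carry_out:
  xyz:
    - [0,0,-0.2]
    - [0,0,-0.6]
    - [0,0,-0.6]
    - [0,0,-0.6]
    - [0,0,0]
  dr:
    - [0,0,0]
    - [0,0,0]
    - [0,0,0]
    - [0,0,0]
    - [0,0,0]

```text
time: 11.58
tool_pos: [619.6, -364.3, 165.5]
tcp_rot: [3.137, 0.006, 1.895]
contact_force: [-0.2, -0.7, -1.3]
grip_width: 37.8
```

```bash
cat >> dead.py <<'E'
S+=[([0,0,2.03-2.0],Z)]
E
python3 - <<'E'
from dead import *
from plan import *
p,R=run(S);V=(-np.pi,0,-.208+np.pi)
tR=np.array([[np.cos(.208),np.sin(.208)],[-np.sin(.208),np.cos(.208)]])
print("grip z",p[2]+120-120,"TCP above bench at grasp",162.9-2.03*60)
for tr in([550.7,-99.2],):
    c=np.array(tr)+tR@[-21.3,-52.3]; x=np.array([np.cos(V[2]),np.sin(V[2])]); g=c-8*x; print(c,g)
plan([((*g,160),V),((*g,85),V)],p=p,R=R)
E
```

```text
grip z 161.14099999999996 TCP above bench at grasp 41.10000000000002
[ 519.0589738  -145.97419653] [ 526.88654083 -147.62622391]
t 11.57 from [ 618.3 -363.3  161.1] [-3.142  0.     1.895] grip 37.8 F [-0.2 -0.7 -1.3]
wp [ 526.88654083 -147.62622391  160.        ] rows 8
 xyz [[0.487, -0.037, 0.002], [0.487, 0.026, 0.002], [0.48, 0.089, 0.002], [0.464, 0.15, 0.002], [0.441, 0.209, 0.002], [0.41, 0.265, 0.002], [0.372, 0.315, 0.002], [0.329, 0.361, 0.002]]
 dr [[-0.0, -0.0, -0.929], [-0.0, -0.0, -0.929], [-0.0, -0.0, -0.929], [-0.0, -0.0, -0.929], [-0.0, -0.0, -0.929], [-0.0, -0.0, -0.929], [-0.0, -0.0, -0.929], [-0.0, -0.0, -0.929]]
wp [ 526.88654083 -147.62622391   85.        ] rows 2
  each [-0.0, 0.0, 0.625] [0.0, 0.0, 0.0]
```

carry_out:
  xyz:
    - [0.485,-0.035,0]
    - [0.485,0.025,0]
    - [0.48,0.09,0]
    - [0.465,0.15,0]
    - [0.44,0.21,0]
    - [0.41,0.265,0]
    - [0.375,0.315,0]
    - [0.33,0.36,0]
  dr:
    - [0,0,-0.93]
    - [0,0,-0.93]
    - [0,0,-0.93]
    - [0,0,-0.93]
    - [0,0,-0.93]
    - [0,0,-0.93]
    - [0,0,-0.93]
    - [0,0,-0.93]

```text
time: 12.58
tool_pos: [525.7, -146.6, 160.0]
tcp_rot: [3.141, -0.002, 2.938]
contact_force: [0.6, 0.6, -0.6]
grip_width: 37.6
```

carry_out:
  xyz:
    - [0,0,0.5]
    - [0,0,0.5]
    - [0,0,0.25]
    - [0,0,0]
  dr:
    - [0,0,0]
    - [0,0,0]
    - [0,0,0]
    - [0,0,0]

```text
time: 13.08
tool_pos: [526.1, -147.5, 84.9]
tcp_rot: [3.141, -0.003, 2.934]
contact_force: [0.1, -0.4, -1.0]
grip_width: 37.5
```

```bash
cat >> dead.py <<'E'
S+=[(x,[0,0,-.93]) for x in [[0.485, -0.035, 0], [0.485, 0.025, 0], [0.48, 0.09, 0], [0.465, 0.15, 0], [0.44, 0.21, 0], [0.41, 0.265, 0], [0.375, 0.315, 0], [0.33, 0.36, 0]]]
S+=[([0,0,1.25],Z)]
E
python3 - <<'E'
from dead import *
from plan import *
from plant import capture
from ov import *
p,R=run(S);print(np.round(p,1),R.as_euler("xyz"))
o=get_obs();print(o["tool_pos"],o["tcp_rot"],o["grip_width"])
bz=p[2]-41.1; x=R.as_matrix()[:,0]; c0=p+8*x
tp=(550.7,-99.2,-.208)
P=[prism(c0[0],c0[1],R.as_euler("xyz")[2],100,38,bz,bz+34),prism(*tp,158,158,0,12),prism(*tp,38,100,4,38,(-52.3,21.3))]
for n in("scene","top"):
    c=capture(n);pickle.dump(c,open(f"{n}3.pkl","wb"))
    if n=="scene": im=overlay(c,(255,210,365,315),P,5)
    else: im=overlay(c,(275,195,375,290),P,5)
    cv2.imwrite(f"pics/g5_{n}.png",im)
E
```

```text
[ 526.8 -147.8   86.1] [-3.14159265  0.          2.93425819]
[ 526.0553875  -147.51623261   84.89686178] [ 3.14091312e+00 -2.88085803e-03  2.93411897e+00] 37.51166888354396
```

View pics/g5_scene.png

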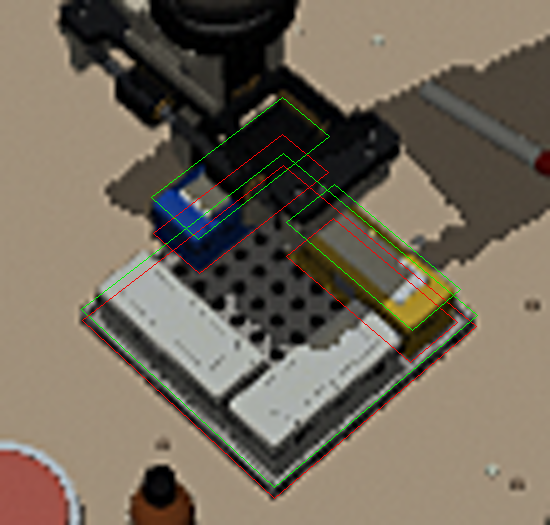

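View pics/g5_top.png

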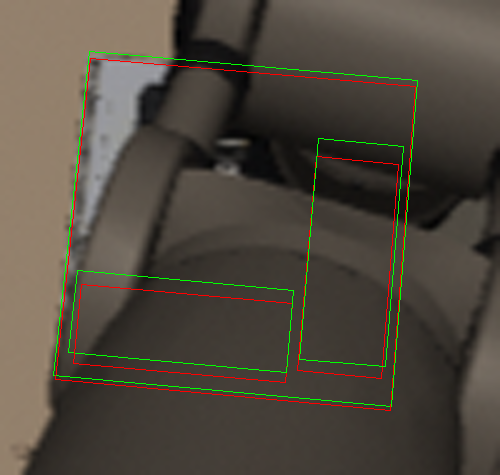

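The scene crop shows blue held at the predicted place, with its corner near (200,268). I'll lower it into the -y place.

carry_out:
  xyz:
    - [0,0,0.25]
    - [0,0,0.2]
    - [0,0,0.15]
    - [0,0,0.07]
    - [0,0,0]
    - [0,0,0]
  dr:
    - [0,0,0]
    - [0,0,0]
    - [0,0,0]
    - [0,0,0]
    - [0,0,0]
    - [0,0,0]

```text
time: 13.92
tool_pos: [526.9, -147.8, 45.9]
tcp_rot: [3.142, 0.0, 2.934]
contact_force: [1.1, -0.7, -2.8]
grip_width: 37.9
```

```bash
cat >> dead.py <<'E'
S+=[([0,0,.67],Z)]
E
python3 - <<'E'
from dead import *
from plant import *
from ov import *
p,R=run(S);print(np.round(p,1))
c0=p+8*R.as_matrix()[:,0]
tp=(550.7,-99.2,-.208)
P=[prism(c0[0],c0[1],R.as_euler("xyz")[2],100,38,p[2]-41.1,p[2]-7.1),prism(*tp,158,158,0,12)]
c=capture("scene");cv2.imwrite("pics/g6.png",overlay(c,(255,210,365,315),P,5))
E
```

```text
[ 526.8 -147.8   45.9]
```

View pics/g6.png

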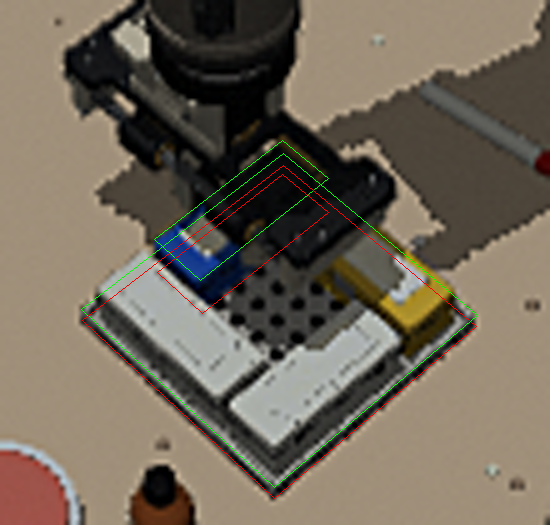

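Blue is down behind the white box at crop (205,270), between the rim and the open middle. I'll release it, raise the arm clear and check.

carry_out:
  xyz:
    - [0,0,0.01]
    - [0,0,0]
    - [0,0,0]
  dr:
    - [0,0,0]
    - [0,0,0]
    - [0,0,0]
  gripper: 0.3

```text
time: 14.35
tool_pos: [526.9, -147.8, 45.4]
tcp_rot: [3.142, 0.0, 2.934]
contact_force: [-0.3, 0.3, 0.1]
grip_width: 58.9
```

carry_out:
  xyz:
    - [0,0,-0.3]
    - [0,0,-0.6]
    - [0,0,-0.8]
    - [0,0,-0.8]
    - [0,0,-0.8]
    - [0,0,-0.8]
  dr:
    - [0,0,0]
    - [0,0,0]
    - [0,0,0]
    - [0,0,0]
    - [0,0,0]
    - [0,0,0]
  gripper: 0.5

```text
time: 15.1
tool_pos: [526.6, -147.7, 293.1]
tcp_rot: [3.142, 0.0, 2.934]
contact_force: [0.1, -0.2, 0.6]
grip_width: 68.9
```

```bash
cat >> dead.py <<'E'
S+=[([0,0,-4.09],Z)]
E
python3 - <<'E'
from dead import *
from plant import *
from ov import *
p,R=run(S);print(np.round(p,1))
tp=(550.7,-99.2,-.208)
P=[prism(*tp,158,158,0,12)]
c=capture("scene");pickle.dump(c,open("scene4.pkl","wb"));cv2.imwrite("pics/g7.png",overlay(c,(260,225,360,315),P,6))
k=c["image"][240:310,400:520];cv2.imwrite("pics/knob.png",cv2.resize(k,None,fx=6,fy=6,interpolation=cv2.INTER_CUBIC))
E
```

```text
[ 526.8 -147.8  291.3]
```

View pics/g7.png

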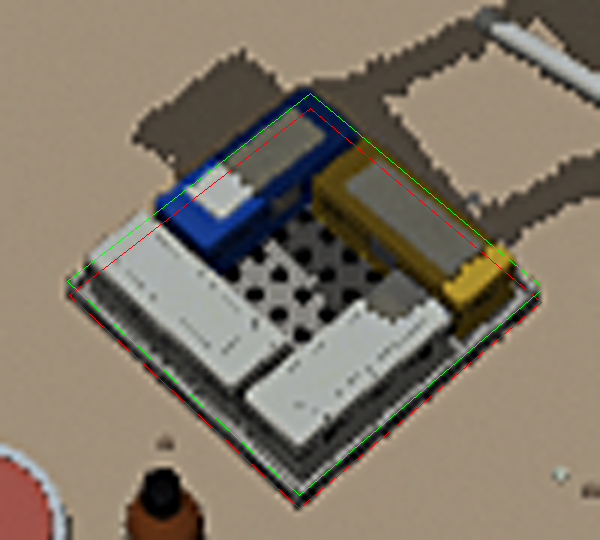

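View pics/knob.png

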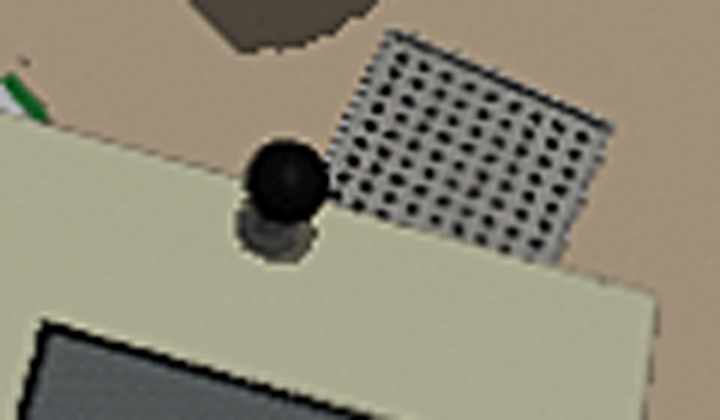

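The picture shows all four boxes flat inside the rim in a pinwheel, with an open middle around crop (300,270). The knob appears at scene (447.6,269.9), and at top (156.3,293) in the first picture. I'll triangulate the knob and plan the hatch motion.

```bash
python3 - <<'E'
from h import *
from plan import *
from dead import run,S
T=pickle.load(open("top0.pkl","rb"));C=pickle.load(open("scene4.pkl","rb"))
a,d=ray(T,[(156.3,293.)]);b,e=ray(C,[(447.6,269.9)])
d=d[0]/np.linalg.norm(d[0]);e=e[0]/np.linalg.norm(e[0])
st=np.linalg.lstsq(np.c_[d,-e],b-a,rcond=None)[0];p1=a+st[0]*d;p2=b+st[1]*e
print(p1,p2,at_z(T,[(156.3,293.)],181),at_z(C,[(447.6,269.9)],181))
print(get_obs()["joint_positions"])
E
```

```text
[446.88921605 237.14781157 180.01399979] [447.27681534 236.37046003 179.80873675] [[446.74996351 236.81802051 181.        ]] [[448.134022   236.48331808 181.        ]]
[-4.13509309e-01  3.46778730e-01  1.37472081e+00  3.55908615e-05
  1.40872427e+00 -1.77710488e+00]
```

```bash
cat > hatch.py <<'E'
import numpy as np
from scipy.spatial.transform import Rotation as Ro
K=np.array([447.3,236.6,181.]);YW=.254
kx=np.array([np.cos(YW),np.sin(YW),0]);ky=np.array([-np.sin(YW),np.cos(YW),0]);kz=np.array([0,0,1.])
H=K+238*kx-58*kz
R0=Ro.from_euler("xyz",[np.pi,0,YW+np.pi])
def pose(th,tilt0=-.35,back=3.):
    knob=H+Ro.from_rotvec(ky*th).apply(K-H)
    R=Ro.from_rotvec(ky*(th+tilt0))*R0
    return knob-back*R.as_matrix()[:,2],R
E
python3 - <<'E'
from hatch import *
from plan import plan
from dead import run,S
p,R=run(S)
q,Rq=pose(0,back=93);q2,_=pose(0)
print(q,q2,Rq.as_euler("xyz"))
pl=lambda w,**k:plan([(a,b.as_euler("xyz")) for a,b in w],**k)
pl([(q,Rq),(q2,Rq)],p=p,R=R)
E
```

```text
[416.43367656 228.58688334 268.36166229] [446.30431215 236.34151237 183.81811814] [-3.14159265  0.35       -2.88759265]
t 15.15 from [ 526.8 -147.8  291.3] [-3.142  0.     2.934] grip 68.6 F [ 1.8 -0.5  5.6]
wp [416.43367656 228.58688334 268.36166229] rows 8
 xyz [[0.386, 0.72, 0.048], [0.347, 0.74, 0.039], [0.305, 0.759, 0.033], [0.263, 0.775, 0.029], [0.219, 0.788, 0.026], [0.175, 0.799, 0.026], [0.131, 0.808, 0.027], [0.086, 0.813, 0.031]]
 dr [[-0.072, -0.308, -0.409], [-0.072, -0.308, -0.409], [-0.072, -0.308, -0.409], [-0.072, -0.308, -0.409], [-0.072, -0.308, -0.409], [-0.072, -0.308, -0.409], [-0.072, -0.308, -0.409], [-0.072, -0.308, -0.409]]
wp [446.30431215 236.34151237 183.81811814] rows 2
  each [0.0, 0.0, 0.75] [0.0, 0.0, 0.0]
```

carry_out:
  xyz:
    - [0.385,0.72,0.05]
    - [0.345,0.74,0.04]
    - [0.305,0.76,0.035]
    - [0.265,0.775,0.03]
    - [0.22,0.79,0.025]
    - [0.175,0.8,0.025]
    - [0.13,0.81,0.025]
    - [0.085,0.81,0.03]
  dr:
    - [-0.07,-0.31,-0.41]
    - [-0.07,-0.31,-0.41]
    - [-0.07,-0.31,-0.41]
    - [-0.07,-0.31,-0.41]
    - [-0.07,-0.31,-0.41]
    - [-0.07,-0.31,-0.41]
    - [-0.07,-0.31,-0.41]
    - [-0.07,-0.31,-0.41]

```text
time: 16.15
tool_pos: [415.6, 230.1, 267.8]
tcp_rot: [-3.138, 0.354, -2.884]
contact_force: [1.0, 0.2, -1.3]
grip_width: 69.0
```

carry_out:
  xyz:
    - [0,0,0]
    - [0,0,0]
  dr:
    - [0,0,0]
    - [0,0,0]

```text
time: 16.4
tool_pos: [416.4, 228.6, 267.8]
tcp_rot: [-3.138, 0.352, -2.885]
contact_force: [-0.4, -0.5, 0.6]
grip_width: 68.9
```

```bash
cat >> dead.py <<'E'
S+=[(x,[-.07,-.31,-.41]) for x in [[0.385, 0.72, 0.05], [0.345, 0.74, 0.04], [0.305, 0.76, 0.035], [0.265, 0.775, 0.03], [0.22, 0.79, 0.025], [0.175, 0.8, 0.025], [0.13, 0.81, 0.025], [0.085, 0.81, 0.03]]]
E
python3 - <<'E'
from hatch import *
from plan import plan,get_obs
from plant import capture
from dead import run,S
from ov import *
p,R=run(S);o=get_obs();print(o["tool_pos"],o["tcp_rot"],R.as_euler("xyz"),np.round(o["joint_positions"],2))
q,Rq=pose(0,back=93);q2,_=pose(0)
plan([(q2,Rq.as_euler("xyz"))],p=p,R=R)
c=capture("scene");im=overlay(c,(390,200,510,295),[],6)
Rm_=R.as_matrix()
for s in(-1,1):
    for w in (o["grip_width"]/2,o["grip_width"]/2+19):
        u=((proj(c,[p+Rm_[:,1]*s*w+Rm_[:,2]*22])[0]-[390,200]+.5)*6-.5).round().astype(int);cv2.drawMarker(im,tuple(map(int,u)),(255,0,255),0,12,1)
cv2.imwrite("pics/h1.png",im)
# top view: tray check with lids
T=capture("top");pickle.dump(T,open("top5.pkl","wb"));pickle.dump(c,open("scene5.pkl","wb"))
tp=(550.7,-99.2,-.208)
P=[prism(*tp,158,158,0,12),prism(*tp,38,100,4,38,(-52.3,21.3)),prism(*tp,100,38,4,38,(-21.3,-52.3))]
cv2.imwrite("pics/h1t.png",overlay(T,(275,195,375,290),P,6))
E
```

```text
[416.38378847 228.57684073 267.7763856 ] [-3.13794486  0.35193681 -2.88495178] [-3.13817298  0.35184237 -2.88552617] [ 0.37  0.07  1.88 -0.06  0.85 -1.43]
t 16.40 from [416.4 228.7 267.7] [-3.138  0.352 -2.886] grip 68.9 F [-0.4 -0.5  0.6]
wp [446.30431215 236.34151237 183.81811814] rows 2
  each [-0.001, 0.001, 0.745] [-0.01, 0.007, 0.007]
```

View pics/h1.png

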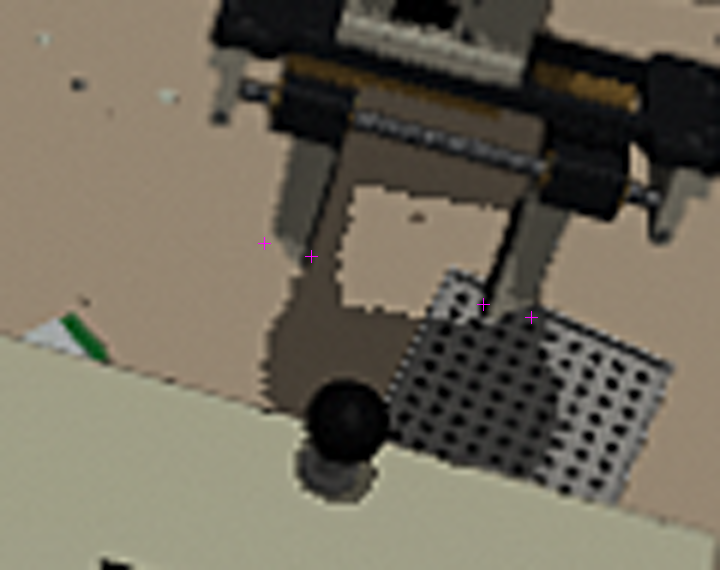

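View pics/h1t.png

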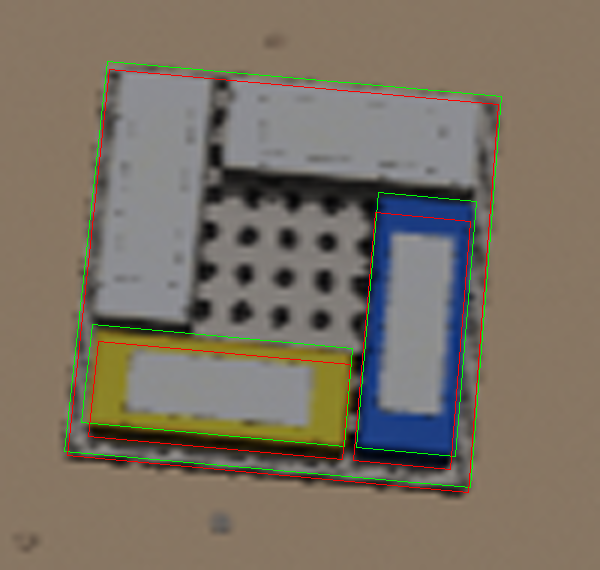

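The top crop shows both boxes inside the rim, 2–4 mm from it on every side, forming the pinwheel. The scene crop shows the fingers straddling the knob at (347,420). I'll move in along the tool and grip the knob.

carry_out:
  xyz:
    - [0,0,0.5]
    - [0,0,0.5]
    - [0,0,0.3]
    - [0,0,0.19]
    - [0,0,0]
  dr:
    - [0,0,0]
    - [0,0,0]
    - [0,0,0]
    - [0,0,0]
    - [0,0,0]

```text
time: 17.12
tool_pos: [446.6, 235.4, 183.3]
tcp_rot: [-3.138, 0.351, -2.887]
contact_force: [-0.1, -0.2, 0.3]
grip_width: 69.0
```

```bash
cat >> dead.py <<'E'
S+=[([0,0,1.49],Z)]
E
python3 - <<'E'
from hatch import *
from plan import plan,get_obs
from plant import capture
from dead import run,S
from ov import *
p,R=run(S);o=get_obs();print(p,o["tool_pos"],o["contact_force"],o["moment"])
c=capture("scene");im=overlay(c,(390,200,510,295),[],6)
cv2.imwrite("pics/h2.png",im)
E
```

```text
[446.27037904 236.16501667 183.77760489] [446.57605702 235.40454782 183.26943184] [-0.09781672 -0.20917773  0.33748998] [-0.02640392  0.22981455  0.05651863]
```

View pics/h2.png

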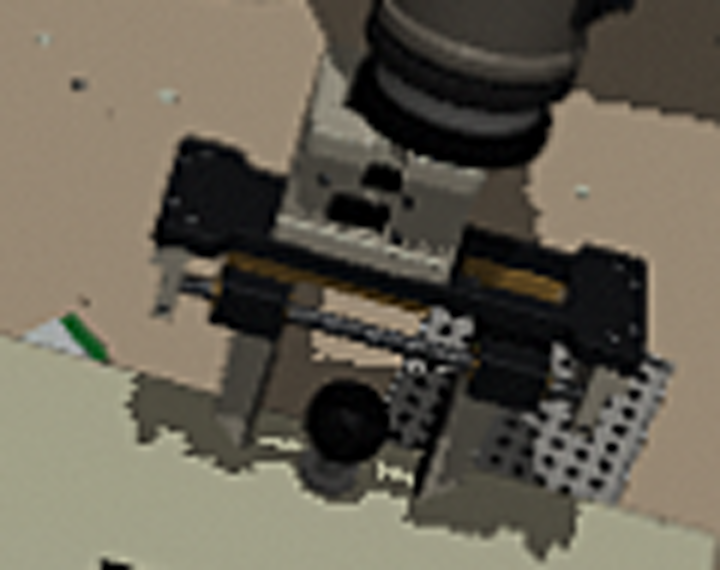

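The knob at crop (347,420) is centred between the fingers. Closing.

carry_out:
  xyz:
    - [0,0,0]
    - [0,0,0]
    - [0,0,0]
    - [0,0,0]
    - [0,0,0]
    - [0,0,0]
  dr:
    - [0,0,0]
    - [0,0,0]
    - [0,0,0]
    - [0,0,0]
    - [0,0,0]
    - [0,0,0]
  gripper: -0.6

```text
time: 17.92
tool_pos: [446.2, 236.4, 183.9]
tcp_rot: [-3.139, 0.352, -2.885]
contact_force: [-2.1, 2.2, 2.4]
grip_width: 32.2
```

```bash
python3 - <<'E'
from hatch import *
from plan import plan,get_obs
from dead import run,S
p,R=run(S)
# exact arc about hinge from current commanded pose, tool turning with hatch: per-row delta, 2 deg
for d in (1.,2.,3.):
    a=Ro.from_rotvec(ky*np.radians(d)); p2=H+a.apply(p-H); R2=a*R
    print(d,np.round(R.inv().apply(p2-p)/60,4),np.round((R.inv()*R2).as_rotvec(degrees=True)/8,4))
E
```

```text
1.0 [-0.0411 -0.0002 -0.0588] [-0.0002  0.125  -0.0003]
2.0 [-0.0832 -0.0005 -0.117 ] [-0.0005  0.25   -0.0007]
3.0 [-0.1263 -0.0007 -0.1743] [-0.0007  0.375  -0.001 ]
```

carry_out:
  xyz:
    - [-0.041,0,-0.059]
    - [-0.041,0,-0.059]
    - [-0.041,0,-0.059]
    - [-0.041,0,-0.059]
    - [0,0,0]
    - [0,0,0]
  dr:
    - [0,0.125,0]
    - [0,0.125,0]
    - [0,0.125,0]
    - [0,0.125,0]
    - [0,0,0]
    - [0,0,0]

```text
time: 18.68
tool_pos: [450.8, 237.6, 200.1]
tcp_rot: [-3.139, 0.282, -2.886]
contact_force: [0.5, 5.8, -1.9]
grip_width: 32.5
```

```bash
cat >> dead.py <<'E'
S+=[([-.041,0,-.059],[0,.125,0])]*4
E
python3 - <<'E'
from hatch import *
from plan import plan,get_obs
from plant import capture
from dead import run,S
from ov import *
p,R=run(S);o=get_obs();print(p,o["tool_pos"],o["contact_force"],o["moment"],o["grip_width"])
c=capture("scene");im=overlay(c,(350,200,520,400),[],3.0)
cv2.imwrite("pics/h3.png",im)
E
```

```text
[450.89372262 237.42459045 200.33828632] [450.75214136 237.58009655 200.14684453] [ 0.48457466  5.79467949 -1.90829932] [0.67750838 0.37885629 0.21050013] 32.480701050291145
```

View pics/h3.png

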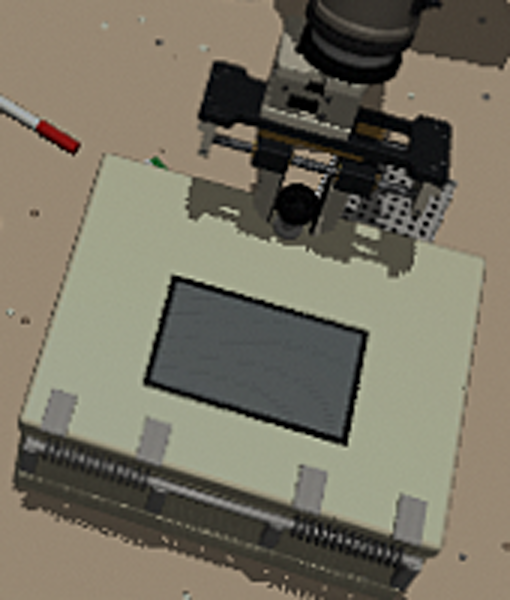

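carry_out:
  xyz:
    - [-0.062,0.006,-0.088]
    - [-0.062,0.006,-0.088]
    - [-0.062,0,-0.088]
    - [-0.062,0,-0.088]
    - [-0.062,0,-0.088]
    - [-0.062,0,-0.088]
    - [-0.062,0,-0.088]
    - [-0.062,0,-0.088]
  dr:
    - [0,0.1875,0]
    - [0,0.1875,0]
    - [0,0.1875,0]
    - [0,0.1875,0]
    - [0,0.1875,0]
    - [0,0.1875,0]
    - [0,0.1875,0]
    - [0,0.1875,0]

```text
time: 19.73
tool_pos: [471.2, 243.0, 247.3]
tcp_rot: [-3.137, 0.071, -2.887]
contact_force: [0.3, 2.0, -2.1]
grip_width: 32.5
```

carry_out:
  xyz:
    - [0,0,0]
    - [0,0,0]
  dr:
    - [0,0,0]
    - [0,0,0]

```text
time: 19.98
tool_pos: [471.0, 243.0, 246.9]
tcp_rot: [-3.137, 0.072, -2.887]
contact_force: [-0.2, -1.5, -2.6]
grip_width: 32.7
```

```bash
cat >> dead.py <<'E'
S+=[([-.062,.006,-.088],[0,.1875,0])]*2+[([-.062,0,-.088],[0,.1875,0])]*6
E
cat > chk.py <<'E'
from hatch import *
from plan import get_obs
from plant import capture
from dead import run,S
from ov import *
import sys
p,R=run(S);o=get_obs();print("dead",np.round(p,1),np.round(R.as_euler("xyz"),3),"meas",np.round(o["tool_pos"],1),"F",np.round(o["contact_force"],1),"M",np.round(o["moment"],2),"grip",round(o["grip_width"],1))
def ang(P,Rr):
    k=P+3*Rr.as_matrix()[:,2]-H; x=k@kx;z=k[2]
    return np.degrees(np.arctan2(z,-x)-np.arctan2(58,238)),np.hypot(x,z)-np.hypot(58,238),k@ky
print("theta deg, radial err, lat: dead",ang(p,R),"meas",ang(o["tool_pos"],Ro.from_euler("xyz",o["tcp_rot"])))
if len(sys.argv)>1:
    for n,roi in(("scene",(340,130,530,400)),("top",(30,150,290,350))):
        c=capture(n);pickle.dump(c,open(f"{sys.argv[1]}_{n}.pkl","wb"));cv2.imwrite(f"pics/{sys.argv[1]}_{n}.png",overlay(c,roi,[],2.2 if n=="scene" else 3.0))
E
python3 chk.py h4
```

```text
dead [471.2 243.6 247.4] [-3.138  0.073 -2.886] meas [471.  243.  246.9] F [-0.2 -1.5 -2.6] M [-0.18  0.15  0.04] grip 32.7
theta deg, radial err, lat: dead (np.float64(15.989381855414946), np.float64(0.10566418253375787), np.float64(0.7754669858549601)) meas (np.float64(15.855983709249738), np.float64(0.16623545580844734), np.float64(0.24115034832986104))
```

View pics/h4_scene.png

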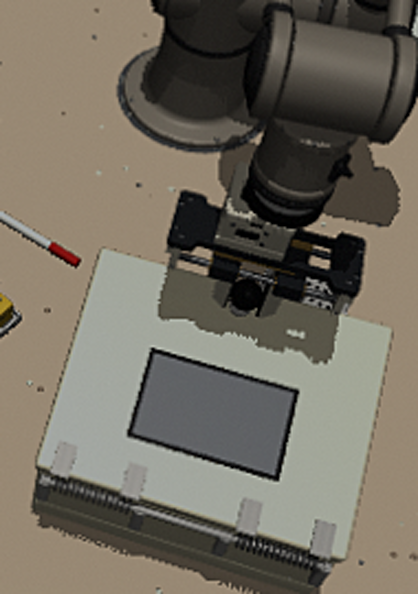

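The hatch is following: the knob sits between the fingers at crop (247,293), and it is 16° open with low forces. Continuing.

carry_out:
  xyz:
    - [-0.062,0,-0.088]
    - [-0.062,0,-0.088]
    - [-0.062,0,-0.088]
    - [-0.062,0,-0.088]
    - [-0.062,0,-0.088]
    - [-0.062,0,-0.088]
    - [-0.062,0,-0.088]
    - [-0.062,0,-0.088]
  dr:
    - [0,0.1875,0]
    - [0,0.1875,0]
    - [0,0.1875,0]
    - [0,0.1875,0]
    - [0,0.1875,0]
    - [0,0.1875,0]
    - [0,0.1875,0]
    - [0,0.1875,0]

```text
time: 21.08
tool_pos: [500.8, 250.9, 289.1]
tcp_rot: [-3.137, -0.137, -2.887]
contact_force: [-0.3, -3.5, -0.1]
grip_width: 32.2
```

carry_out:
  xyz:
    - [-0.041,0,-0.059]
    - [-0.041,0,-0.059]
    - [-0.041,0,-0.059]
    - [-0.041,0,-0.059]
    - [-0.041,0,-0.059]
    - [-0.041,0,-0.059]
    - [0,0,0]
    - [0,0,0]
  dr:
    - [0,0.125,0]
    - [0,0.125,0]
    - [0,0.125,0]
    - [0,0.125,0]
    - [0,0.125,0]
    - [0,0.125,0]
    - [0,0,0]
    - [0,0,0]

```text
time: 22.08
tool_pos: [518.6, 255.6, 307.4]
tcp_rot: [-3.137, -0.242, -2.888]
contact_force: [-0.9, -5.5, 2.4]
grip_width: 32.3
```

```bash
cat >> dead.py <<'E'
S+=[([-.062,0,-.088],[0,.1875,0])]*8+[([-.041,0,-.059],[0,.125,0])]*6
E
python3 chk.py h5
```

```text
dead [518.4 256.1 307.2] [-3.138 -0.242 -2.887] meas [518.6 255.6 307.4] F [-0.9 -5.5  2.4] M [-0.71  0.05  0.27] grip 32.3
theta deg, radial err, lat: dead (np.float64(33.99254615083598), np.float64(0.1681401980390831), np.float64(1.0103080489717502)) meas (np.float64(34.03526739495554), np.float64(0.2526626143234125), np.float64(0.49004827998298567))
```

View pics/h5_scene.png

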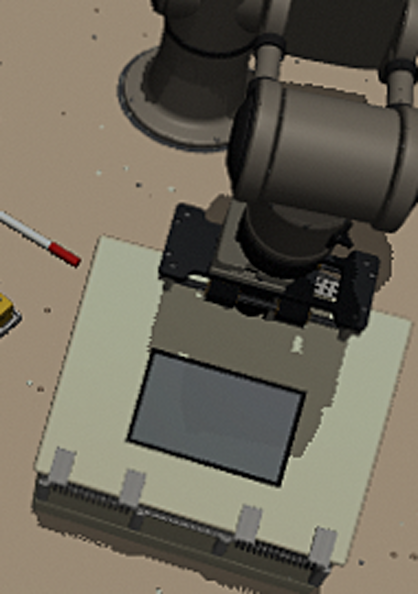

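```bash
cat > hov.py <<'E'
from hatch import *
from ov import *
import sys
name=sys.argv[1]; angs=[float(a) for a in sys.argv[2:]]
C=np.array([[465.2,73.4,144],[384.5,384.5,144],[625.5,446.4,144],[707.5,137.4,144]])
out=[]
for n,roi,f in(("scene",(340,200,530,420),2.0),("top",(30,150,290,350),1.55)):
    c=pickle.load(open(f"{name}_{n}.pkl","rb"));u0,v0,u1,v1=roi
    im=cv2.resize(c["image"][v0:v1,u0:u1],None,fx=f,fy=f,interpolation=cv2.INTER_CUBIC)
    for a,col in zip(angs,((0,0,255),(0,255,0),(255,0,0))):
        q=H+Ro.from_rotvec(ky*np.radians(a)).apply(C-H)
        pp=((proj(c,q)-[u0,v0]+.5)*f-.5).round().astype(int)
        cv2.polylines(im,[pp.reshape(-1,1,2).astype(np.int32)],True,col,1)
    out.append(im)
h=max(i.shape[0] for i in out);o=np.zeros((h,sum(i.shape[1] for i in out),3),np.uint8);x=0
for i in out:o[:i.shape[0],x:x+i.shape[1]]=i;x+=i.shape[1]
cv2.imwrite(f"pics/{name}_hov.png",o);print(o.shape)
E
python3 hov.py h5 34 29 39
```

```text
(440, 783, 3)
```

View pics/h5_hov.png

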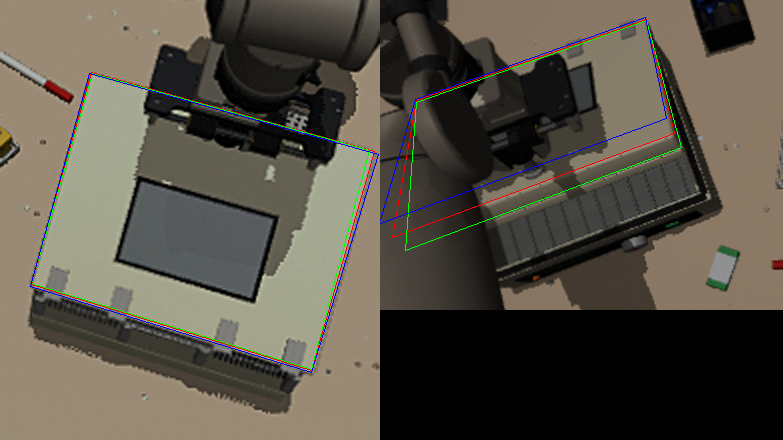

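The top crop shows the hatch edge on the 34° (red) line. I'll ease past 40° to about 44°.

carry_out:
  xyz:
    - [-0.041,-0.006,-0.059]
    - [-0.041,-0.006,-0.059]
    - [-0.041,0,-0.059]
    - [-0.041,0,-0.059]
    - [-0.041,0,-0.059]
    - [-0.041,0,-0.059]
    - [0,0,0]
    - [0,0,0]
  dr:
    - [0,0.125,0]
    - [0,0.125,0]
    - [0,0.125,0]
    - [0,0.125,0]
    - [0,0.125,0]
    - [0,0.125,0]
    - [0,0,0]
    - [0,0,0]

```text
time: 23.18
tool_pos: [538.0, 260.7, 323.5]
tcp_rot: [-3.139, -0.346, -2.888]
contact_force: [-2.0, -1.3, 2.9]
grip_width: 32.5
```

carry_out:
  xyz:
    - [-0.041,0,-0.059]
    - [-0.041,0,-0.059]
    - [-0.041,0,-0.059]
    - [-0.041,0,-0.059]
    - [0,0,0]
    - [0,0,0]
  dr:
    - [0,0.125,0]
    - [0,0.125,0]
    - [0,0.125,0]
    - [0,0.125,0]
    - [0,0,0]
    - [0,0,0]

```text
time: 23.92
tool_pos: [551.9, 264.4, 333.1]
tcp_rot: [-3.139, -0.416, -2.888]
contact_force: [-0.9, -1.0, 3.4]
grip_width: 32.2
```

```bash
cat >> dead.py <<'E'
S+=[([-.041,-.006,-.059],[0,.125,0])]*2+[([-.041,0,-.059],[0,.125,0])]*8
E
python3 chk.py h6; python3 hov.py h6 44 40 48
```

```text
dead [551.9 264.2 333. ] [-3.138 -0.416 -2.888] meas [551.9 264.4 333.1] F [-0.9 -1.   3.4] M [-0.07  0.23  0.04] grip 32.2
theta deg, radial err, lat: dead (np.float64(43.998375710778824), np.float64(0.269457807189184), np.float64(0.403915444460665)) meas (np.float64(44.018415335928474), np.float64(0.3299245142493703), np.float64(0.5919446593801228))
(440, 783, 3)
```

View pics/h6_hov.png

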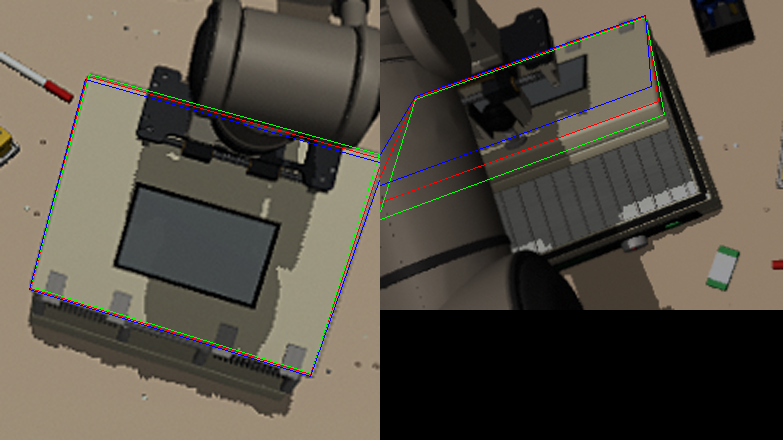

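The top crop shows the hatch's front edge on the 44° (red) line, which is past the balance point. Now I'll ease back to about 35.5°.

carry_out:
  xyz:
    - [0.02,0,0.03]
    - [0.04,0,0.0594]
    - [0.04,0,0.0594]
    - [0.04,0,0.0594]
    - [0.04,0,0.0594]
    - [0.04,0,0.0594]
    - [0,0,0]
    - [0,0,0]
  dr:
    - [0,-0.0625,0]
    - [0,-0.125,0]
    - [0,-0.125,0]
    - [0,-0.125,0]
    - [0,-0.125,0]
    - [0,-0.125,0]
    - [0,0,0]
    - [0,0,0]

```text
time: 25.02
tool_pos: [533.0, 259.3, 319.6]
tcp_rot: [-3.139, -0.32, -2.888]
contact_force: [-3.2, 1.0, 2.2]
grip_width: 32.6
```

carry_out:
  xyz:
    - [0.04,0,0.0594]
    - [0.04,0,0.0594]
    - [0.04,0,0.0594]
    - [0,0,0]
    - [0,0,0]
    - [0,0,0]
    - [0,0,0]
    - [0,0,0]
  dr:
    - [0,-0.125,0]
    - [0,-0.125,0]
    - [0,-0.125,0]
    - [0,0,0]
    - [0,0,0]
    - [0,0,0]
    - [0,0,0]
    - [0,0,0]

```text
time: 26.02
tool_pos: [523.3, 256.8, 311.6]
tcp_rot: [-3.139, -0.268, -2.887]
contact_force: [-3.0, 3.0, 2.3]
grip_width: 32.5
```

```bash
cat >> dead.py <<'E'
S+=[([.02,0,.03],[0,-.0625,0])]+[([.04,0,.0594],[0,-.125,0])]*8
E
python3 chk.py h7; python3 hov.py h7 35.5 30 40
```

```text
dead [523.3 256.7 311.6] [-3.138 -0.268 -2.888] meas [523.3 256.8 311.6] F [-3.   3.   2.3] M [ 0.42  0.48 -0.1 ] grip 32.5
theta deg, radial err, lat: dead (np.float64(35.51976325227919), np.float64(0.25916333697779237), np.float64(0.3087260900239147)) meas (np.float64(35.52177741896551), np.float64(0.24289866030645157), np.float64(0.4122810805777721))
(440, 783, 3)
```

View pics/h7_hov.png

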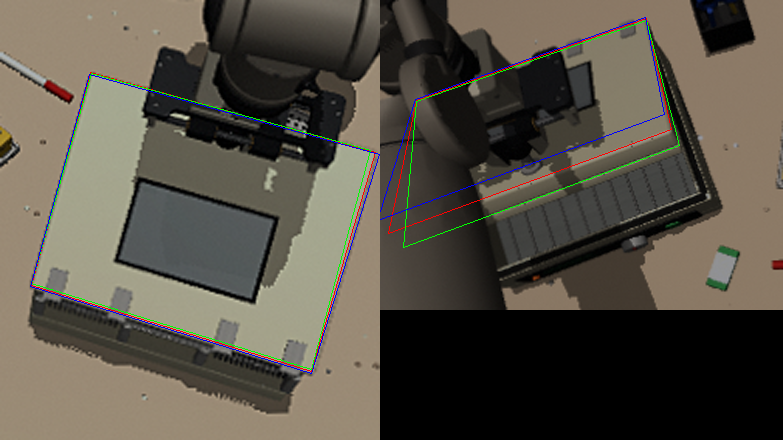

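```bash
python3 - <<'E'
from ov import *
s=pickle.load(open("h7_scene.pkl","rb"));t=pickle.load(open("h7_top.pkl","rb"))
a=overlay(s,(150,150,360,390),[],1.8);b=overlay(t,(225,110,530,380),[],1.35)
o=np.zeros((max(a.shape[0],b.shape[0]),a.shape[1]+b.shape[1],3),np.uint8);o[:a.shape[0],:a.shape[1]]=a;o[:b.shape[0],a.shape[1]:]=b
cv2.imwrite("pics/final.png",o);print(o.shape)
E
```

```text
(432, 790, 3)
```

View pics/final.png

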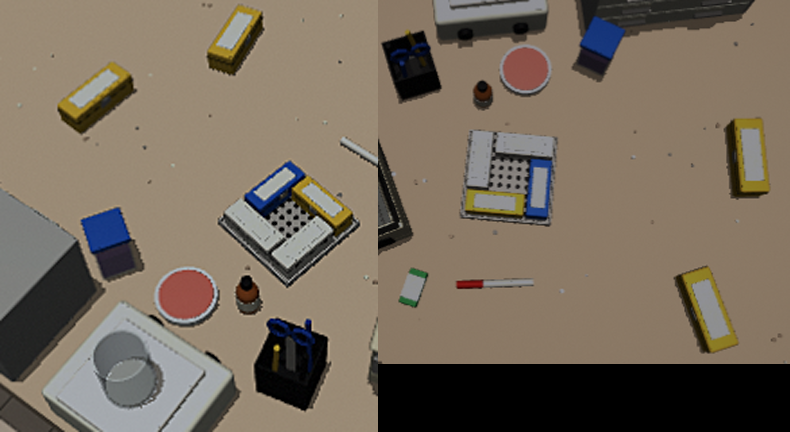

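Final pictures: the tray shows a clean pinwheel at crop (510,175), and the other things have not moved. The hatch edge sits on the 35.5° (red) line and the grip is holding. Handing in.

```bash
python3 -c "
from plant import *
o=get_obs();print(o['time'],o['dq'].round(4),o['grip_width'])
print(close_job())"
```

```text
26.125 [ 0.0011 -0.0004  0.0001  0.0003 -0.0009 -0.0011] 32.37818551890186
the job is handed in; nothing more can be done
None
```

I finished the job in 26 s and handed it in. The yellow box is in the place along the tray's -x side and the blue box is along the -y side, both released. The hatch was raised to about 44° and eased back to about 35.5°, and the gripper still holds its knob.

**Tray:** the last pictures from both cameras show the four boxes flat inside the rim in a pinwheel. In the last pictures the tray and the other things on the bench look unmoved.

**Hatch:** the tool position and the picture overlay agree on the angle to about 1–2°, which is about 4.5° below the balance point. The arm was still and the grip steady.

**Checks that disagreed:**
- The two cameras differed by 2–4 mm on the positions, so I used the average. That stayed within the play in the tray.
- The gripper read 32.4 mm on the 34 mm knob. I took this as the pads giving slightly.
- The measured force did not clearly change sign at the balance point. Small side forces of up to about 6 N hid it, so "past the balance point" rests on the angle from the tool position and the pictures.

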